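# Rehang a circuit-board carrier on the spare fold-down hook

### The arm

A 7-joint arm with a two-finger parallel gripper is mounted at the origin on the work surface. World frame = base frame: x ahead of the robot, y to its left, z up, the work surface at z = 0. Lengths are in m, angles in rad, forces in N, time in s.
With the tool pointing down it reaches from about 0.425 to 0.95 m from the base axis. Payload 16.7 kg.
Tool frame: the origin (TCP) lies at the very end of the fingers, on their centre line; the grasp point (between the pads) lies 19 mm behind it; z points along the fingers, y is the direction in which the jaws open and shut (so a half turn about z gives the same grasp; the last joint's range is limited). The gripper opens to 94 mm and grips with 3 to 60 N. Pads are 16 mm wide; open, the fingers measure 119 mm over their backs; the gripper's body (75 mm by 177 mm) begins 78 mm behind the grasp point.
Start: joints at [1.052, 0.426, 0.074, 1.606, -0.034, 1.111, -0.067], TCP at [0.244, -0.629, 0.205] pointing down, gripper open.
Joint ranges: [-2.85, 2.85], [-0.5, 2.14], [-1.23, 1.37], [0.21, 2.46], [-1.02, 4.16], [0.16, 2.05], [-2.73, 2.73]. Speed limits (rad/s): [1.89, 1.89, 2.39, 2.39, 3.01, 3.01, 3.01].

### API

Orientations are given as [roll, pitch, yaw] about the fixed x, y, z axes, in that order (R = Rz(yaw) Ry(pitch) Rx(roll)).
In Python, from cell import sensors, camera, camera_info, order gives the robot as it stands.
- The arm moves only by the tool play_rows, never from a script. Its argument "plan" is a list of rows, each an object of numbers: "wx", "wy", "wz": the turn, a rotation vector about the tool's x, y, z in rad; "x", "y", "z": the shift along the tool's x, y, z in cm; "claw": the opening, from 0 (shut) to 1 (fully open). In form: [{"wx": .., "wy": .., "wz": .., "x": .., "y": .., "z": .., "claw": ..}, ...]. A call has exactly 5 rows; each row shifts and turns the pose as measured when the row begins, along the tool's axes as they then stand; what a row does not reach is not made up. A row lasts 1/10 s, in which the tool goes at most 50 mm and 8.59 degrees, less where a joint would pass 70% of its speed; a pose out of reach is approached as far as the arm can. A call is refused whole if a number of a shift passes 5 or a number of a turn 0.15, either way. A call with a gripper value outside its range is refused whole. The fingers move at their own pace and stop on an object; "squeeze" is the grip in N (left out, the last holds). Time passes only in rows, so rows that do not move let the fingers close, or fill a call up. It gives the time, the measured TCP pose, the force and the opening at its end, in the units of the state.
- sensors.sense(): the state, without advancing time (a new reading comes with each control period).
- camera(name): name is "scene" or "top" or "wrist"; returns the picture (384x512x3 uint8, blue, green, red); there is no depth.
- camera_info(name): a dict with "fx", "fy", "cx", "cy" (pixels), "k1" (the pictures are not rectified: a ray, as slopes to the right and down, at radius r is drawn at 1 + k1 r^2 times it, then the intrinsics apply), "R" (3x3) and "t" (3): a world point X has camera coordinates R X + t. Camera axes: x right, y down, z forward; pixel columns grow to the right and rows downward; lengths in m; the calibration is good to about 2 mm. A picture is of the moment at which its call begins: read the wrist's pose just before it. camera_info takes no time and is no camera call; for the wrist camera it gives the pose at the moment of the call.
- order.sign_off(): hands the job in, once; it reports no verdict.
The state is a dict: "time_s": time; "qpos": joint angles; "qd": joint speeds; "tau": joint torques, N m; "ee_pos": TCP position; "eef_rot": TCP orientation; "contact_force": force on the tool from outside, world axes, zero at the start; "ft_torque": the same for the moment, N m; "opening": finger opening in m.
Only numpy, scipy, OpenCV 4.12 (cv2) and the standard library are available. Lean on these libraries where they do the work, as an engineer would, in place of code of your own. Each camera call takes 0.05 s, during which the arm holds its last target. There are 200 camera calls.

### The job

Fold down the spare red hook on the empty post and press it firmly, without forcing it, onto its rubber stop pad. Then carry the circuit-board carrier over from the other post's hook, without setting it down on the way, and hang it gently on the spare hook by its eye, hanging free and plumb behind the hook's upturned lip. Finally fold the emptied hook up flat against its post, and leave everything else on the bench where it is.

Things in the scene. Friction and masses are not known exactly. Their poses are not given: they have to be found in the camera images.
- post_a: Post that carries the carrier at the start: aluminium upright 46 mm wide (y), 16 thick, 240 tall, on a steel foot 150 x 90 x 8 mm (55 mm behind to 95 in front of the origin). Origin: on the bench, below the upright's front face. +x: level out of that face, where the unfolded hook points (roughly to the robot's right, -y, give or take 0.35 rad); z up. Fixed. The posts may stand either way round.
- hinge_a (a point): Hinge axis of hook_a (along the post's y), 24 mm in front of post_a's origin, 180 mm up.
- hook_a (a joint): Red hook on post_a, rad: 0 = folded flat, arm straight up beside the post, 20 mm clear of its face; 1.571 = level along the post's +x, its limit and its start. Stiff hinge: friction about 0.25 N m (some 3 N at the end), stays where left. To fold it, pinch its arm from above and follow the arc, then push it home to the limit at 0.
- hook_a_tip (a point): Centre of the end face of hook_a's arm, 100 mm from the hinge axis; z along the arm, away from the hinge, y along the hinge axis. The arm is a bar 10 mm wide (y), 8 mm thick. At its end a lip, 8 mm long along the arm, stands 10 mm above the arm's upper face (on the post's side when folded).
- post_b: The empty post with the spare hook; made and measured like post_a.
- hinge_b (a point): Hinge axis of hook_b, 24 mm in front of post_b's origin, 180 mm up.
- hook_b (a joint): Spare red hook on post_b, as hook_a, same stiff hinge; at the start folded up or up to 0.3 rad ajar. It meets its stop pad somewhere between 1.27 and 1.57 rad (level or up to 17 degrees above level), as the stop screw happens to be set; the pad, not the hinge, is its limit.
- hook_b_tip (a point): Centre of the end face of hook_b's arm, as on hook_a.
- stop_b: Stop of hook_b: a fixed steel collar (origin: its top centre, 28 mm in front of the hinge axis, 152 mm up) with a screw and a black rubber pad, 12 mm across, whose top is 24 to 33 mm above the collar: feel for it. Yields 1 mm per 20 N. Over 10 N on the pad seats the hook: with hinge friction some 8 N of push on the arm 70 mm from the hinge (aim for 9 to 12). 35 N on it (17 N of push) harms it.
- carrier: Aluminium frame 90 mm wide (y), 6 mm thick (x), with a green board panel; loose, about 180 g; its x lies along the hook. Origin: middle of the upper edge of its eye, which rests on the hook; z up. Eye: window 24 mm wide, 30 high below the origin; above it a bar 44 wide, 10 high, then a blue grip tab 24 wide (y), 8 thick, from 10 to 50 mm above the origin. Lowest edge 138 mm below.
- swab_box: Black box 60 x 60 x 65 mm with cotton swabs, loose; origin at its underside. To be left alone.
- brush: Small brush 160 mm long lying on the bench, loose. To be left alone.
- solvent: White closed bottle, 56 mm across, 130 mm tall, loose. To be left alone.
- flux_jar: Amber jar, 52 mm across, 45 mm tall, loose. To be left alone.
- tweezers: Steel tweezers 125 mm long lying on the bench, loose. To be left alone.
- lens_cap: Black round cap, 48 mm across, 14 mm high, loose. To be left alone.
Mind the look-alikes: they are no part of the job. What is meant by the carrier is not purple, and is the smaller of those in its own colour.

How it is judged:
By the outcome, as a careful person would: the job done as asked, in the order asked, and still so for the second after the job is handed in, with the robot touching nothing.
It also fails if it takes over 72 s, if anything falls off the work surface, if the arm or the gripper's body presses on something with over 40 N, if the wrist force passes 120 N, or if a joint passes its speed limit or range.

## Working session

There is one attempt and no reset: what is moved stays moved. The work goes in short steps, Python scripts to look and compute and a tool call to move; the robot and the scene stay as the last step left them, time stands still between calls to the robot, and variables do not carry over. Pictures are saved under pics/ and viewed, on a budget of 10 in all, crops included, one or two more only if the job needs it, and the job is handed in when it is done.

Besides the shell and the picture viewer there is one more tool, called after "Request:" as name(argument=value, ...), one argument or row to a line, values as JSON. play_rows: Moves the arm, as the interface text tells. Its arguments: {"type":"object","properties":{"plan":{"type":"array"},"squeeze":{"type":"number"}},"required":["plan"]}

```bash
mkdir -p pics; cat > h.py <<'E'
import numpy as np, cv2
from cell import sensors, camera, camera_info, order
from scipy.spatial.transform import Rotation as Ro
np.set_printoptions(precision=4,suppress=True)
def ray(ci,u,v):
    R=np.array(ci['R']);t=np.array(ci['t'])
    d=np.array([(u-ci['cx'])/ci['fx'],(v-ci['cy'])/ci['fy']]);s=d.copy()
    for _ in range(20): s=d/(1+ci['k1']*(s@s))
    return -R.T@t, R.T@np.array([s[0],s[1],1])
def onz(ci,u,v,z):
    o,d=ray(ci,u,v); return o+d*(z-o[2])/d[2]
def tri(c1,p1,c2,p2):
    o1,d1=ray(c1,*p1);o2,d2=ray(c2,*p2)
    s=np.linalg.lstsq(np.c_[d1,-d2],o2-o1,rcond=None)[0]
    a=o1+d1*s[0];b=o2+d2*s[1];return (a+b)/2,np.linalg.norm(a-b)
def proj(ci,X):
    c=np.array(ci['R'])@np.asarray(X,float)+np.array(ci['t']);s=c[:2]/c[2];s=s*(1+ci['k1']*(s@s))
    return np.array([ci['fx']*s[0]+ci['cx'],ci['fy']*s[1]+ci['cy']])
E
python3 - <<'E'
from h import *
s=sensors.sense();print({k:np.round(v,3) for k,v in s.items()})
for n in('scene','top'):
    im=camera(n);cv2.imwrite(f'pics/{n}0.png',im);cv2.imwrite(f'pics/{n}0b.png',cv2.resize(im,(800,600)))
    c=camera_info(n);print(n,-np.array(c['R']).T@np.array(c['t']),c['fx'],c['k1'])
E
```

```text
{'time_s': np.float64(0.0), 'qpos': array([ 1.052,  0.427,  0.074,  1.607, -0.034,  1.111, -0.067]), 'qd': array([ 0.001, -0.003, -0.001, -0.001,  0.001, -0.   , -0.   ]), 'tau': array([ -0.001, -93.581,   3.666, -45.418,  -0.049,   0.02 ,   0.   ]), 'ee_pos': array([ 0.244, -0.629,  0.205]), 'eef_rot': array([-3.14,  0.  ,  0.37]), 'contact_force': array([-0.296,  0.739,  0.066]), 'ft_torque': array([-0.052,  0.009,  0.055]), 'opening': np.float64(0.094)}
scene [ 1.2528 -0.024   1.18  ] 387.03258736912977 -0.09938255932226452
top [0.4258 0.0069 1.1267] 379.4088893263916 0.005823075979219471
```

View pics/scene0b.png

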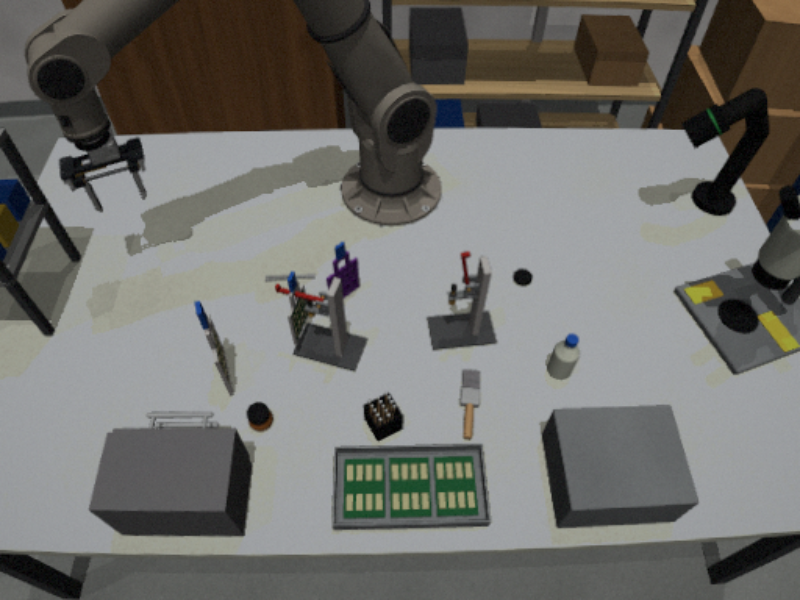

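View pics/top0b.png

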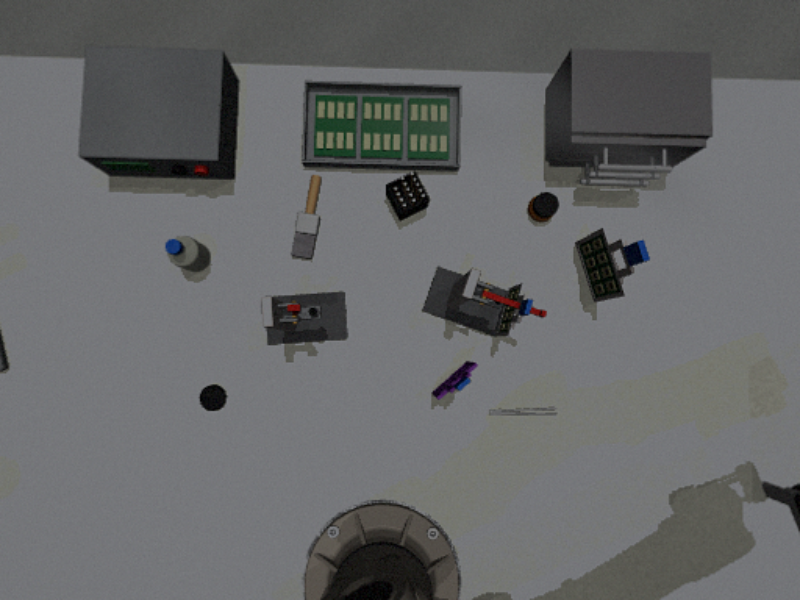

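The scene view shows post A with the carrier at about (330,320) and post B at about (480,305). In the top view, post A's hook points right and down to (545,313), and B's folded hook is at (292,309).

```bash
python3 - <<'E'
from h import *
t=cv2.imread('pics/top0.png');s=cv2.imread('pics/scene0.png')
def cr(im,x,y,w=100,h=75):
    o=cv2.resize(im[y:y+h,x:x+w],(400,300),interpolation=cv2.INTER_CUBIC)
    o=np.clip(o.astype(float)*1.5,0,255).astype(np.uint8)
    for i in range(0,w,10):cv2.line(o,(i*4,0),(i*4,6 if i%50 else 14),(0,255,255),1)
    for i in range(0,h,10):cv2.line(o,(0,i*4),(6,i*4),(0,255,255),1)
    return o
m=np.vstack([np.hstack([cr(t,265,155),cr(t,150,165)]),np.hstack([cr(s,165,150),cr(s,255,150)])])
cv2.imwrite('pics/m1.png',m)
ct,cs=camera_info('top'),camera_info('scene')
for n,im in(('top',t),('scene',s)):
    h=cv2.cvtColor(im,cv2.COLOR_BGR2HSV)
    for nm,lo,hi in(('red',(0,120,60),(8,255,255)),('blue',(100,120,60),(125,255,255))):
        k=cv2.inRange(h,lo,hi)
        if nm=='red':k|=cv2.inRange(h,(172,120,60),(180,255,255))
        N,_,st,ce=cv2.connectedComponentsWithStats(k)
        for i in range(1,N):
            if st[i,4]>8:print(n,nm,st[i],ce[i])
E
```

```text
top red [125 106   8   5  30] [128.0333 107.7667]
top red [309 186  24  11  93] [320.2473 191.172 ]
top red [184 195   8   4  32] [187.5 196.5]
top red [339 197  11   6  35] [343.9429 199.3714]
top blue [106 153  10  10  77] [110.2987 157.1688]
top blue [408 154   8  13  54] [411.3519 160.037 ]
top blue [336 192   5   9  28] [337.9643 195.9286]
top blue [292 242   9   8  30] [296.2333 245.4333]
scene red [295 161   5  21  40] [297.35 170.15]
scene red [176 182   9   6  26] [179.8462 185.0769]
scene red [189 186  18   7  53] [196.434  189.3019]
scene blue [279  64  18  17 258] [287.0969  72.1744]
scene blue [  0 115  11  15  85] [  3.6118 119.8118]
scene blue [215 155   6  11  38] [217.2105 160.3158]
scene blue [184 174   4  13  27] [185.6667 179.5556]
scene blue [125 193   8  18  54] [127.9815 201.    ]
scene blue [362 214   8   8  48] [365.6458 217.4583]
```

View pics/m1.png

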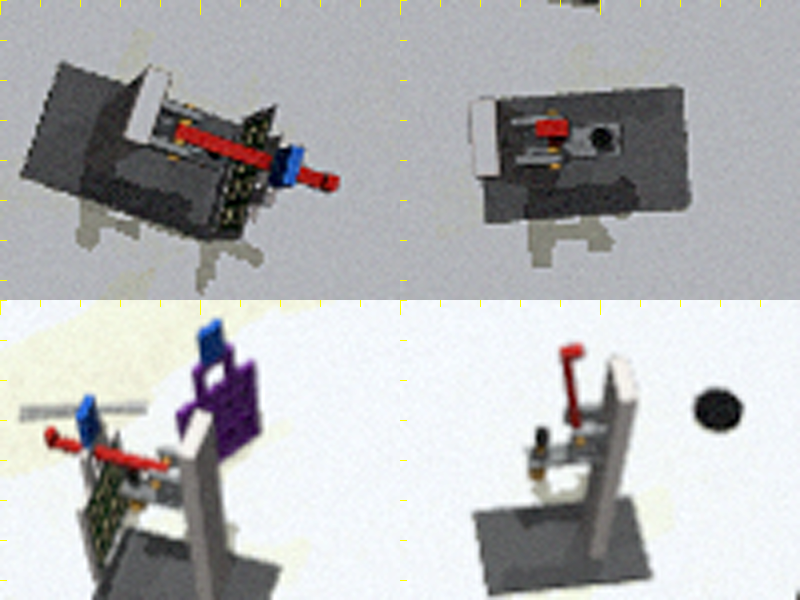

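The crops show B's pad as a black disc at (600,138), B's hook top at (552,127), A's hook from (178,130) to (338,183), and both post-top quads clearly.

```bash
python3 - <<'E'
from h import *
ct,cs=camera_info('top'),camera_info('scene')
TA=lambda u,v,z:onz(ct,265+u/4-.4,155+v/4-.4,z)
TB=lambda u,v,z:onz(ct,150+(u-400)/4-.4,165+v/4-.4,z)
ang=lambda d:np.arctan2(d[1],d[0])
print('A post top front',TA(158.5,106.5,.24),'face dir',ang(TA(147,143,.24)-TA(170,70,.24))+np.pi/2,ang(TA(127,138,.24)-TA(150,67,.24))+np.pi/2)
print('A foot back dir',ang(TA(22,177,.008)-TA(62,62,.008))+np.pi/2,'side',ang(TA(215,240,.008)-TA(22,177,.008)),'backmid',(TA(22,177,.008)+TA(62,62,.008))/2)
print('A arm',TA(178,132,.184),TA(335,183,.194),ang(TA(335,183,.184)-TA(178,132,.184)))
print('A tab top', TA(288,167,.234))
print('B post top front',TB(497,137,.24),'face',ang(TB(498,176,.24)-TB(496,98,.24))+np.pi/2)
print('B foot front mid',(TB(684,86,.008)+TB(690,208,.008))/2,'dirs',ang(TB(690,208,.008)-TB(684,86,.008))+np.pi/2,ang(TB(690,208,.008)-TB(486,222,.008)),ang(TB(684,86,.008)-TB(500,98,.008)))
print('B pad',TB(601,138,.180))
print('B lip tri',tri(ct,(150+152/4-.4,165+127/4-.4),cs,(255+172/4-.4,150+51/4-.4)))
print('A lip tri',tri(ct,(343.9,199.4),cs,(177.5,184)))
print('tab tri',tri(ct,(338,196),cs,(185.7,175)))
E
```

```text
A post top front [ 0.524  -0.1304  0.24  ] face dir 4.421520148137582 4.414689949198548
A foot back dir 4.398245376175104 side -1.861887264899995 backmid [ 0.5379 -0.0798  0.008 ]
A arm [ 0.5145 -0.1514  0.184 ] [ 0.4844 -0.2474  0.194 ] -1.8610385278428379
A tab top [ 0.4907 -0.2085  0.234 ]
B post top front [0.4748 0.1738 0.24  ] face -1.503976082334547
B foot front mid [0.4839 0.0779 0.008 ] dirs -1.4909976388969293 -1.4783269049075114 -1.4795651665746283
B pad [0.4791 0.1206 0.18  ]
B lip tri (array([0.4792, 0.1363, 0.2747]), np.float64(0.0009650962141781888))
A lip tri (array([ 0.487 , -0.2428,  0.1841]), np.float64(0.007477804404021713))
tab tri (array([ 0.4914, -0.2119,  0.2363]), np.float64(0.0010788422574998975))
```

Request:
play_rows(
  plan=[
    {"wz":-0.13,"z":-3},
    {"wz":-0.13,"z":-3},
    {"wz":-0.13,"z":-3},
    {"wz":-0.13,"z":-3},
    {"wz":-0.13,"z":-3},
  ],
)

```text
$.plan[0]: bad value
```

Request:
play_rows(
  plan=[
    {"wz":-0.13,"z":-1,"y":2},
    {"wz":-0.13,"z":-1,"y":2},
    {"wz":-0.13,"z":-1,"y":2},
    {"wz":-0.13,"z":-1,"y":2},
    {"wz":-0.13,"z":-1,"y":2},
  ],
)

```text
$.plan[0]: bad value
```

Request:
play_rows(
  plan=[
    {"wx":0,"wy":0,"wz":-0.13,"x":0,"y":0,"z":-3,"claw":0.5},
    {"wx":0,"wy":0,"wz":-0.13,"x":0,"y":0,"z":-3,"claw":0.5},
    {"wx":0,"wy":0,"wz":-0.13,"x":0,"y":0,"z":-3,"claw":0.5},
    {"wx":0,"wy":0,"wz":-0.13,"x":0,"y":0,"z":-3,"claw":0.5},
    {"wx":0,"wy":0,"wz":-0.13,"x":0,"y":0,"z":-3,"claw":0.5},
  ],
)

```text
time_s: 0.6
ee_pos: [0.243, -0.6265, 0.3528]
eef_rot: [-3.13, -0.007, 1.042]
contact_force: [0.4, -0.5, -0.8]
opening: 0.0574
```

Request:
play_rows(
  plan=[
    {"wx":0,"wy":0,"wz":-0.13,"x":0,"y":2,"z":-1,"claw":0.5},
    {"wx":0,"wy":0,"wz":-0.13,"x":0,"y":2,"z":-1,"claw":0.5},
    {"wx":0,"wy":0,"wz":-0.13,"x":0,"y":2,"z":-1,"claw":0.5},
    {"wx":0,"wy":0,"wz":-0.13,"x":0,"y":2,"z":-1,"claw":0.5},
    {"wx":0,"wy":0,"wz":-0.13,"x":0,"y":2,"z":-1,"claw":0.5},
  ],
)

```text
time_s: 1.1
ee_pos: [0.3372, -0.6545, 0.4073]
eef_rot: [-3.136, -0.009, 1.714]
contact_force: [0.5, 0.0, -0.2]
opening: 0.0469
```

Request:
play_rows(
  plan=[
    {"wx":0,"wy":0,"wz":0.01,"x":3.5,"y":2,"z":0,"claw":0.5},
    {"wx":0,"wy":0,"wz":0.01,"x":3.5,"y":2,"z":0,"claw":0.5},
    {"wx":0,"wy":0,"wz":0.01,"x":3.5,"y":2,"z":0,"claw":0.5},
    {"wx":0,"wy":0,"wz":0.01,"x":3.5,"y":2,"z":0,"claw":0.5},
    {"wx":0,"wy":0,"wz":0.01,"x":3.5,"y":2,"z":0,"claw":0.5},
  ],
)

```text
time_s: 1.6
ee_pos: [0.4161, -0.4658, 0.4039]
eef_rot: [-3.133, -0.014, 1.664]
contact_force: [-0.2, -0.4, -0.3]
opening: 0.0469
```

Request:
play_rows(
  plan=[
    {"wx":0,"wy":0,"wz":0,"x":4,"y":1.5,"z":0,"claw":0.5},
    {"wx":0,"wy":0,"wz":0,"x":4,"y":1.5,"z":0,"claw":0.5},
    {"wx":0,"wy":0,"wz":0,"x":4,"y":1.5,"z":0,"claw":0.5},
    {"wx":0,"wy":0,"wz":0,"x":4,"y":1.5,"z":0,"claw":0.5},
    {"wx":0,"wy":0,"wz":0,"x":4,"y":1.5,"z":0,"claw":0.5},
  ],
)

```text
time_s: 2.1
ee_pos: [0.4729, -0.2508, 0.4044]
eef_rot: [-3.131, -0.015, 1.664]
contact_force: [0.6, -0.7, -0.7]
opening: 0.0471
```

Request:
play_rows(
  plan=[
    {"wx":0,"wy":0,"wz":0,"x":4,"y":0.8,"z":0,"claw":0.5},
    {"wx":0,"wy":0,"wz":0,"x":4,"y":0.8,"z":0,"claw":0.5},
    {"wx":0,"wy":0,"wz":0,"x":4,"y":0.8,"z":0,"claw":0.5},
    {"wx":0,"wy":0,"wz":0,"x":4,"y":0.8,"z":0,"claw":0.5},
    {"wx":0,"wy":0,"wz":0,"x":4,"y":0.8,"z":0,"claw":0.5},
  ],
)

```text
time_s: 2.6
ee_pos: [0.4933, -0.0389, 0.406]
eef_rot: [-3.129, -0.015, 1.664]
contact_force: [1.4, -1.1, -0.3]
opening: 0.047
```

Request:
play_rows(
  plan=[
    {"wx":0.01,"wy":-0.01,"wz":0,"x":4,"y":0,"z":0,"claw":0.5},
    {"wx":0,"wy":0,"wz":0,"x":4,"y":0,"z":0,"claw":0.5},
    {"wx":0,"wy":0,"wz":0,"x":4,"y":0,"z":0,"claw":0.5},
    {"wx":0,"wy":0,"wz":0,"x":3,"y":0,"z":0,"claw":0.5},
    {"wx":0,"wy":0,"wz":0,"x":0,"y":0,"z":0,"claw":0.5},
  ],
)

```text
time_s: 3.1
ee_pos: [0.4762, 0.122, 0.4067]
eef_rot: [-3.118, -0.005, 1.672]
contact_force: [0.1, -0.4, -0.8]
opening: 0.047
```

```bash
cat >> h.py <<'E'
def st():
    s=sensors.sense();print(round(s['time_s'],2),s['ee_pos'],s['eef_rot'],s['contact_force'],round(s['opening'],4));return s
def togo(P,yaw=None,roll=np.pi):
    "shift in tool axes, cm, and turn"
    s=sensors.sense();R=Ro.from_euler('xyz',s['eef_rot'])
    print('shift cm',R.inv().apply(np.array(P)-s['ee_pos'])*100,end=' ')
    if yaw is not None: print('turn',(R.inv()*Ro.from_euler('xyz',[roll,0,yaw])).as_rotvec(),end='')
    print()
OA=np.array([.5225,-.1305]);YA=-1.865;OB=np.array([.4755,.173]);YB=-1.485
def hook(post,r,th,up=0):
    "point at r along the arm, up = along arm's upper normal"
    O,Y=(OA,YA) if post=='a' else (OB,YB)
    f=.024+r*np.sin(th)-up*np.cos(th); z=.18+r*np.cos(th)+up*np.sin(th)
    return np.array([*(O+f*np.array([np.cos(Y),np.sin(Y)])),z])
E
python3 - <<'E'
from h import *
s=st();c=camera_info('wrist');im=camera('wrist')
cv2.imwrite('pics/w1.png',im)
print('cam',-np.array(c['R']).T@np.array(c['t']))
for th in (0,.15,.3): print(th,proj(c,hook('b',.1,th)),proj(c,hook('b',.1,th,.014)),proj(c,hook('b',0.,th)))
for x in (-.023,.023): 
    n=np.array([-np.sin(YB),np.cos(YB)]);print('posttop',proj(c,[*(OB+x*n),.24]))
E
```

```text
3.1 [0.4762 0.122  0.4067] [-3.118  -0.0051  1.6717] [ 0.0908 -0.3563 -0.8146] 0.047
cam [0.4727 0.1961 0.5857]
0 [260.902 158.17 ] [261.193  143.5473] [260.9324 146.0252]
0.15 [260.5989 173.1939] [260.8789 159.4649] [260.9324 146.0252]
0.3 [260.3154 186.8942] [260.573  174.5977] [260.9324 146.0252]
posttop [239.7653 129.6703]
posttop [283.0012 130.3733]
```

View pics/w1.png

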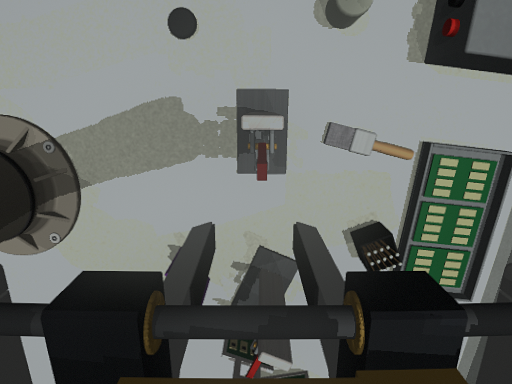

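```bash
python3 - <<'E'
from h import *
p=hook('b',.084,.2);p[2]-=.019;print(p);togo(p,-1.485+np.pi)
E
```

```text
[0.479  0.1325 0.2433]
shift cm [ 1.1381  0.7505 16.3091] turn [-0.024  -0.0043  0.0135]
```

Request:
play_rows(
  plan=[
    {"wx":-0.02,"wy":0,"wz":0.01,"x":1.1,"y":0.4,"z":3,"claw":0.5},
    {"wx":0,"wy":0,"wz":0,"x":0,"y":0,"z":4,"claw":0.5},
    {"wx":0,"wy":0,"wz":0,"x":0,"y":0,"z":4,"claw":0.5},
    {"wx":0,"wy":0,"wz":0,"x":0,"y":0,"z":3,"claw":0.5},
    {"wx":0,"wy":0,"wz":0,"x":0,"y":0,"z":0,"claw":0.5},
  ],
)

```text
time_s: 3.65
ee_pos: [0.4798, 0.1267, 0.262]
eef_rot: [-3.14, -0.003, 1.654]
contact_force: [0.6, -0.7, 0.9]
opening: 0.0468
```

```bash
python3 - <<'E'
from h import *
st();p=hook('b',.084,.2);p[2]-=.019;togo(p,-1.485+np.pi)
E
```

```text
3.65 [0.4798 0.1267 0.262 ] [-3.1398 -0.0027  1.6541] [ 0.5746 -0.6692  0.9024] 0.0468
shift cm [ 0.5728 -0.0257  1.8686] turn [-0.0018 -0.0027 -0.0025]
```

Request:
play_rows(
  plan=[
    {"wx":0,"wy":0,"wz":0,"x":0.5,"y":0,"z":1.8,"claw":0.5},
    {"wx":0,"wy":0,"wz":0,"x":0,"y":0,"z":0,"claw":0.0},
    {"wx":0,"wy":0,"wz":0,"x":0,"y":0,"z":0,"claw":0.0},
    {"wx":0,"wy":0,"wz":0,"x":0,"y":0,"z":0,"claw":0.0},
    {"wx":0,"wy":0,"wz":0,"x":0,"y":0,"z":0,"claw":0.0},
  ],
  squeeze=12,
)

```text
time_s: 4.15
ee_pos: [0.4823, 0.1291, 0.2494]
eef_rot: [3.14, -0.002, 1.65]
contact_force: [-0.5, -0.4, -0.5]
opening: 0.0182
```

Request:
play_rows(
  plan=[
    {"wx":0,"wy":0,"wz":0,"x":0,"y":0,"z":0,"claw":0.0},
    {"wx":0,"wy":0,"wz":0,"x":0,"y":0,"z":0,"claw":0.0},
    {"wx":0,"wy":0,"wz":0,"x":0,"y":0,"z":0,"claw":0.0},
    {"wx":0,"wy":0,"wz":0,"x":0,"y":0,"z":0,"claw":0.0},
    {"wx":0,"wy":0,"wz":0,"x":0,"y":0,"z":0,"claw":0.0},
  ],
)

```text
time_s: 4.65
ee_pos: [0.4802, 0.1289, 0.25]
eef_rot: [-3.14, -0.002, 1.65]
contact_force: [0.6, 1.7, -6.1]
opening: 0.0098
```

```bash
python3 - <<'E'
from h import *
st()
d=np.array([np.cos(YB),np.sin(YB)])
for th in np.arange(.2,1.21,.125):
  g=hook('b',.084,th);print(round(th,3),round((g[:2]-hook('b',.084,.2)[:2])@d*100,2),round(100*(g[2]-.2623),2))
E
```

```text
4.65 [0.4802 0.1289 0.25  ] [-3.1402 -0.0017  1.6503] [ 0.6349  1.6703 -6.0806] 0.0098
0.2 0.0 0.0
0.325 1.01 -0.27
0.45 1.98 -0.67
0.575 2.9 -1.18
0.7 3.74 -1.81
0.825 4.5 -2.53
0.95 5.16 -3.34
1.075 5.72 -4.23
1.2 6.16 -5.19
```

Request:
play_rows(
  plan=[
    {"wx":0,"wy":0,"wz":0,"x":-0.6,"y":0,"z":0.15,"claw":0.0},
    {"wx":0,"wy":0,"wz":0,"x":-1.1,"y":0,"z":0.35,"claw":0.0},
    {"wx":0,"wy":0,"wz":0,"x":-1.1,"y":0,"z":0.5,"claw":0.0},
    {"wx":0,"wy":0,"wz":0,"x":-1.0,"y":0,"z":0.6,"claw":0.0},
    {"wx":0,"wy":0,"wz":0,"x":0,"y":0,"z":0,"claw":0.0},
  ],
)

```text
time_s: 5.15
ee_pos: [0.4839, 0.0893, 0.2338]
eef_rot: [3.141, -0.003, 1.651]
contact_force: [1.6, 3.2, -7.9]
opening: 0.0098
```

```bash
cat >> h.py <<'E'
def ht(post):
    s=st();O,Y=(OA,YA) if post=='a' else (OB,YB)
    R=Ro.from_euler('xyz',s['eef_rot']);g=s['ee_pos']-.019*R.apply([0,0,1]);d=np.array([np.cos(Y),np.sin(Y)])
    f=(g[:2]-O)@d-.024;z=g[2]-.18;print('r,th',np.hypot(f,z),np.arctan2(f,z),'lateral mm',1000*((g[:2]-O)@[-d[1],d[0]]))
E
python3 -c "
from h import *
ht('b')"
```

```text
5.15 [0.4839 0.0893 0.2338] [ 3.1412 -0.0033  1.651 ] [ 1.6286  3.1971 -7.8569] 0.0098
r,th 0.094457182361455 0.6902952680802201 lateral mm 1.187038851916665
```

Request:
play_rows(
  plan=[
    {"wx":0,"wy":0,"wz":0,"x":-0.7,"y":0,"z":0.85,"claw":0.0},
    {"wx":0,"wy":0,"wz":0,"x":-0.65,"y":0,"z":0.9,"claw":0.0},
    {"wx":0,"wy":0,"wz":0,"x":-0.5,"y":0,"z":0.95,"claw":0.0},
    {"wx":0,"wy":0,"wz":0,"x":-0.3,"y":0,"z":0.8,"claw":0.0},
    {"wx":0,"wy":0,"wz":0,"x":0,"y":0,"z":0,"claw":0.0},
  ],
)

```text
time_s: 5.65
ee_pos: [0.4867, 0.0616, 0.1983]
eef_rot: [3.14, 0.003, 1.647]
contact_force: [-0.2, 6.6, -6.3]
opening: 0.01
```

```bash
python3 -c "
from h import *
ht('b')"
```

```text
5.65 [0.4867 0.0616 0.1983] [3.1404 0.003  1.6466] [-0.1897  6.6244 -6.2873] 0.01
r,th 0.09547665490318265 1.1699128535414323 lateral mm 1.550231342331529
```

Request:
play_rows(
  plan=[
    {"wx":0,"wy":0,"wz":0,"x":0,"y":0,"z":0,"claw":0.4},
    {"wx":0,"wy":0,"wz":0,"x":0,"y":0,"z":0,"claw":0.4},
    {"wx":0,"wy":0,"wz":0,"x":0,"y":0,"z":-3,"claw":0.4},
    {"wx":0,"wy":0,"wz":0,"x":0,"y":0,"z":-3,"claw":0.3},
    {"wx":0,"wy":0,"wz":0,"x":1.3,"y":-0.15,"z":-1,"claw":0.0},
  ],
)

```text
time_s: 6.15
ee_pos: [0.4838, 0.0736, 0.2697]
eef_rot: [-3.14, 0.004, 1.645]
contact_force: [-0.2, 0.2, -0.7]
opening: 0.0233
```

Request:
play_rows(
  plan=[
    {"wx":0,"wy":0,"wz":0,"x":1.3,"y":0,"z":0,"claw":0.0},
    {"wx":0,"wy":0,"wz":0,"x":0,"y":0,"z":0,"claw":0.0},
    {"wx":0,"wy":0,"wz":0,"x":0,"y":0,"z":0,"claw":0.0},
    {"wx":0,"wy":0,"wz":0,"x":0,"y":0,"z":0,"claw":0.0},
    {"wx":0,"wy":0,"wz":0,"x":0,"y":0,"z":0,"claw":0.0},
  ],
)

```text
time_s: 6.65
ee_pos: [0.4819, 0.0898, 0.2681]
eef_rot: [-3.14, 0.004, 1.649]
contact_force: [0.6, -0.2, 0.8]
opening: 0.0006
```

```bash
python3 - <<'E'
from h import *
st();p=OB+.086*np.array([np.cos(YB),np.sin(YB)]);togo([*p,.22],YB+np.pi)
c=camera_info('top');im=camera('top');cv2.imwrite('pics/t2.png',im)
h=cv2.cvtColor(im,cv2.COLOR_BGR2HSV);k=cv2.inRange(h,(0,120,50),(8,255,255))|cv2.inRange(h,(172,120,50),(180,255,255))
k[:,:170]=0;k[:,235:]=0;print(cv2.boundingRect(cv2.findNonZero(k)))
for th in(1.0,1.1,1.2,1.3):print(proj(c,hook('b',.1,th,.014)),proj(c,hook('b',.1,th,.0)))
E
```

```text
6.65 [0.4819 0.0898 0.2681] [-3.14    0.0038  1.649 ] [ 0.5938 -0.2479  0.8403] 0.0006
shift cm [-0.2404  0.0887  4.8125] turn [-0.0016  0.0038 -0.0076]
(0, 0, 0, 0)
[217.1995 195.777 ] [220.7777 195.9226]
[220.0874 195.8484] [223.1012 196.0424]
[222.588  195.9562] [225.019  196.1949]
[224.6834 196.098 ] [226.5219 196.3775]
```

Request:
play_rows(
  plan=[
    {"wx":0,"wy":0,"wz":0,"x":-0.2,"y":0,"z":2.5,"claw":0.0},
    {"wx":0,"wy":0,"wz":0,"x":0,"y":0,"z":1.5,"claw":0.0},
    {"wx":0,"wy":0,"wz":0,"x":0,"y":0,"z":0.7,"claw":0.0},
    {"wx":0,"wy":0,"wz":0,"x":0,"y":0,"z":0.4,"claw":0.0},
    {"wx":0,"wy":0,"wz":0,"x":0,"y":0,"z":0.3,"claw":0.0},
  ],
)

```text
time_s: 7.2
ee_pos: [0.4829, 0.0863, 0.2126]
eef_rot: [-3.141, 0.004, 1.647]
contact_force: [-0.3, -1.1, 3.5]
opening: 0.0007
```

Request:
play_rows(
  plan=[
    {"wx":0,"wy":0,"wz":0,"x":0,"y":0,"z":0.3,"claw":0.0},
    {"wx":0,"wy":0,"wz":0,"x":0,"y":0,"z":0.2,"claw":0.0},
    {"wx":0,"wy":0,"wz":0,"x":0,"y":0,"z":0.2,"claw":0.0},
    {"wx":0,"wy":0,"wz":0,"x":0,"y":0,"z":0.2,"claw":0.0},
    {"wx":0,"wy":0,"wz":0,"x":0,"y":0,"z":0.2,"claw":0.0},
  ],
)

```text
time_s: 7.7
ee_pos: [0.4838, 0.086, 0.2022]
eef_rot: [3.14, 0.005, 1.646]
contact_force: [-0.3, -1.8, 3.3]
opening: 0.0005
```

Request:
play_rows(
  plan=[
    {"wx":0,"wy":0,"wz":0,"x":0,"y":0,"z":0.15,"claw":0.0},
    {"wx":0,"wy":0,"wz":0,"x":0,"y":0,"z":0.15,"claw":0.0},
    {"wx":0,"wy":0,"wz":0,"x":0,"y":0,"z":0.1,"claw":0.0},
    {"wx":0,"wy":0,"wz":0,"x":0,"y":0,"z":0.1,"claw":0.0},
    {"wx":0,"wy":0,"wz":0,"x":0,"y":0,"z":0.1,"claw":0.0},
  ],
)

```text
time_s: 8.2
ee_pos: [0.4839, 0.0858, 0.1958]
eef_rot: [3.14, 0.005, 1.646]
contact_force: [0.1, -2.0, 3.4]
opening: 0.0002
```

Request:
play_rows(
  plan=[
    {"wx":0,"wy":0,"wz":0,"x":0,"y":0,"z":0.06,"claw":0.0},
    {"wx":0,"wy":0,"wz":0,"x":0,"y":0,"z":0.06,"claw":0.0},
    {"wx":0,"wy":0,"wz":0,"x":0,"y":0,"z":0.06,"claw":0.0},
    {"wx":0,"wy":0,"wz":0,"x":0,"y":0,"z":0.06,"claw":0.0},
    {"wx":0,"wy":0,"wz":0,"x":0,"y":0,"z":0.06,"claw":0.0},
  ],
)

```text
time_s: 8.7
ee_pos: [0.484, 0.0856, 0.1925]
eef_rot: [3.14, 0.005, 1.646]
contact_force: [0.8, -2.5, 4.1]
opening: 0.0003
```

Request:
play_rows(
  plan=[
    {"wx":0,"wy":0,"wz":0,"x":0,"y":0,"z":0.06,"claw":0.0},
    {"wx":0,"wy":0,"wz":0,"x":0,"y":0,"z":0.06,"claw":0.0},
    {"wx":0,"wy":0,"wz":0,"x":0,"y":0,"z":0.06,"claw":0.0},
    {"wx":0,"wy":0,"wz":0,"x":0,"y":0,"z":0.06,"claw":0.0},
    {"wx":0,"wy":0,"wz":0,"x":0,"y":0,"z":0.06,"claw":0.0},
  ],
)

```text
time_s: 9.2
ee_pos: [0.484, 0.0855, 0.1893]
eef_rot: [3.14, 0.005, 1.646]
contact_force: [-0.6, -1.5, 3.5]
opening: 0.0006
```

Request:
play_rows(
  plan=[
    {"wx":0,"wy":0,"wz":0,"x":0,"y":0,"z":0.06,"claw":0.0},
    {"wx":0,"wy":0,"wz":0,"x":0,"y":0,"z":0.06,"claw":0.0},
    {"wx":0,"wy":0,"wz":0,"x":0,"y":0,"z":0.06,"claw":0.0},
    {"wx":0,"wy":0,"wz":0,"x":0,"y":0,"z":0.06,"claw":0.0},
    {"wx":0,"wy":0,"wz":0,"x":0,"y":0,"z":0.06,"claw":0.0},
  ],
)

```text
time_s: 9.7
ee_pos: [0.4841, 0.0852, 0.1863]
eef_rot: [3.14, 0.006, 1.646]
contact_force: [-0.8, -3.0, 7.6]
opening: 0.0005
```

Pad contact begins. I'll take small steps from here.

Request:
play_rows(
  plan=[
    {"wx":0,"wy":0,"wz":0,"x":0,"y":0,"z":0.05,"claw":0.0},
    {"wx":0,"wy":0,"wz":0,"x":0,"y":0,"z":0.02,"claw":0.0},
    {"wx":0,"wy":0,"wz":0,"x":0,"y":0,"z":0.02,"claw":0.0},
    {"wx":0,"wy":0,"wz":0,"x":0,"y":0,"z":0.02,"claw":0.0},
    {"wx":0,"wy":0,"wz":0,"x":0,"y":0,"z":0.02,"claw":0.0},
  ],
)

```text
time_s: 10.2
ee_pos: [0.4841, 0.0852, 0.1858]
eef_rot: [3.14, 0.006, 1.646]
contact_force: [-1.7, -2.5, 8.6]
opening: 0.0006
```

Request:
play_rows(
  plan=[
    {"wx":0,"wy":0,"wz":0,"x":0,"y":0,"z":0.06,"claw":0.0},
    {"wx":0,"wy":0,"wz":0,"x":0,"y":0,"z":0.05,"claw":0.0},
    {"wx":0,"wy":0,"wz":0,"x":0,"y":0,"z":0.05,"claw":0.0},
    {"wx":0,"wy":0,"wz":0,"x":0,"y":0,"z":0.04,"claw":0.0},
    {"wx":0,"wy":0,"wz":0,"x":0,"y":0,"z":0.04,"claw":0.0},
  ],
)

```text
time_s: 10.7
ee_pos: [0.4841, 0.085, 0.185]
eef_rot: [3.139, 0.008, 1.645]
contact_force: [-3.6, -4.3, 12.0]
opening: 0.0007
```

Request:
play_rows(
  plan=[
    {"wx":0,"wy":0,"wz":0,"x":0,"y":0,"z":-1,"claw":0.0},
    {"wx":0,"wy":0,"wz":0,"x":0,"y":0,"z":-4,"claw":0.2},
    {"wx":0,"wy":0,"wz":0,"x":-3,"y":0,"z":-4,"claw":0.4},
    {"wx":0,"wy":0,"wz":0,"x":-4,"y":0,"z":-4,"claw":0.5},
    {"wx":0,"wy":0,"wz":0,"x":-4,"y":0,"z":-3,"claw":0.5},
  ],
)

```text
time_s: 11.2
ee_pos: [0.4891, -0.0156, 0.3446]
eef_rot: [-3.137, 0.003, 1.658]
contact_force: [1.5, 0.2, -0.4]
opening: 0.0292
```

```bash
python3 - <<'E'
from h import *
s=st();print(s['qpos'])
E
```

```text
11.2 [ 0.4891 -0.0156  0.3446] [-3.1373  0.0029  1.658 ] [ 1.502   0.2463 -0.4437] 0.0292
[ 0.4946  0.0544 -0.6142  1.7858  0.0353  1.3159 -0.0408]
```

Request:
play_rows(
  plan=[
    {"wx":0,"wy":0,"wz":-0.145,"x":-2.3,"y":-0.2,"z":-1,"claw":0.5},
    {"wx":0,"wy":0,"wz":-0.145,"x":-2.2,"y":-0.5,"z":-1,"claw":0.5},
    {"wx":0,"wy":0,"wz":-0.145,"x":-2.1,"y":-0.9,"z":0,"claw":0.5},
    {"wx":0,"wy":0,"wz":-0.145,"x":-2.0,"y":-1.2,"z":0,"claw":0.5},
    {"wx":0,"wy":0,"wz":-0.145,"x":-1.8,"y":-1.5,"z":0,"claw":0.5},
  ],
)

```text
time_s: 11.7
ee_pos: [0.4894, -0.1353, 0.3733]
eef_rot: [3.14, 0.006, 2.404]
contact_force: [0.8, 0.1, -0.4]
opening: 0.0469
```

Request:
play_rows(
  plan=[
    {"wx":0,"wy":0,"wz":-0.145,"x":-1.6,"y":-1.7,"z":0,"claw":0.5},
    {"wx":0,"wy":0,"wz":-0.145,"x":-1.2,"y":-2.0,"z":0,"claw":0.5},
    {"wx":0,"wy":0,"wz":-0.13,"x":0,"y":0,"z":0,"claw":0.5},
    {"wx":0,"wy":0,"wz":0,"x":0,"y":0,"z":0,"claw":0.5},
    {"wx":0,"wy":0,"wz":0,"x":0,"y":0,"z":0,"claw":0.5},
  ],
)

```text
time_s: 12.2
ee_pos: [0.4879, -0.1852, 0.3745]
eef_rot: [3.14, 0.006, 2.836]
contact_force: [-0.2, -0.2, 0.1]
opening: 0.0467
```

```bash
python3 - <<'E'
from h import *
s=st();print(s['qpos']);togo(hook('a',.063,np.pi/2,.05),YA-np.pi/2)
ci=camera_info('wrist');im=camera('wrist');cv2.imwrite('pics/w3.png',im)
print('cam',-np.array(ci['R']).T@np.array(ci['t']))
for P in [hook('a',.063,np.pi/2,.054),hook('a',.1,np.pi/2,.014),hook('a',.1,np.pi/2,-.004),hook('b',.1,1.556,.014),hook('b',.0,1.556,0)]:print(proj(ci,P))
ct=camera_info('top');t=camera('top');cv2.imwrite('pics/t3.png',t)
crop=cv2.resize(t[165:240,150:250],(800,600),interpolation=cv2.INTER_CUBIC)[:384,:400]
cv2.imwrite('pics/m3.png',np.hstack([im[:, :400],crop]))
E
```

```text
12.2 [ 0.4879 -0.1852  0.3745] [3.1401 0.0056 2.8355] [-0.1603 -0.2302  0.0545] 0.0467
[ 0.7139  0.0887 -0.5068  1.6868  0.0429  1.3717  1.4653]
shift cm [-1.6717 -2.464  14.4538] turn [ 0.0015  0.0056 -0.0119]
cam [ 0.4142 -0.1634  0.5528]
[230.9357 197.4901]
[201.347  188.1078]
[203.6449 184.3151]
[457.0229 108.7191]
[531.3785  75.395 ]
```

View pics/w3.png

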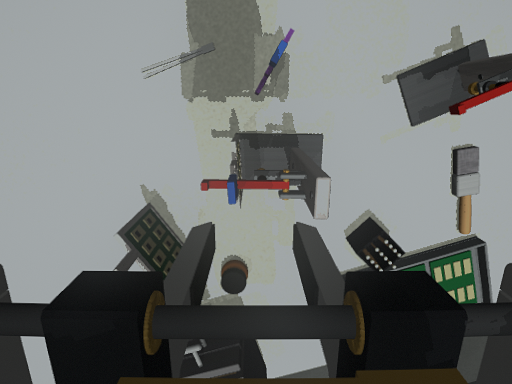

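The wrist view shows A's tab at (232,190), with the lip end at (205,184). It also shows B's hook unfolded to the right, above the brush. I'll check the tab's lateral offset.

```bash
python3 - <<'E'
from h import *
ci=camera_info('wrist');im=cv2.imread('pics/w3.png')
h=cv2.cvtColor(im,cv2.COLOR_BGR2HSV);k=cv2.inRange(h,(100,120,50),(125,255,255));k[:140]=0;k[230:]=0
print(cv2.boundingRect(cv2.findNonZero(k)));ys,xs=np.nonzero(k);print(xs.mean(),ys.mean())
r=cv2.inRange(h,(0,120,50),(8,255,255))|cv2.inRange(h,(172,120,50),(180,255,255))
for nm,kk in(('A',r[150:220,180:320]),('B',r[60:130,420:])):
    print(nm,cv2.boundingRect(cv2.findNonZero(kk)))
d=np.array([np.cos(YA),np.sin(YA)]);n=np.array([-d[1],d[0]])
for off in(-.012,0,.012):
  for z in(.194,.234):print(off,z,proj(ci,[*(OA+.087*d+off*n),z]))
# A arm line: end top centre
print(onz(ci,205,185,.194),onz(ci,232,190,.214), 'B lip', onz(ci,456,110,.194), hook('b',.1,1.556,.014))
E
```

```text
(227, 182, 9, 22)
231.18 192.44666666666666
A (21, 31, 88, 9)
B (38, 21, 54, 34)
-0.012 0.194 [232.6098 177.5233]
-0.012 0.234 [230.2289 186.2397]
0 0.194 [232.9123 187.6223]
0 0.234 [230.5911 197.4254]
0.012 0.194 [233.2111 197.5486]
0.012 0.234 [230.9486 208.395 ]
[ 0.4845 -0.2436  0.194 ] [ 0.4949 -0.2128  0.214 ] B lip [0.4873 0.0495 0.194 ] [0.4861 0.0497 0.1955]
```

Request:
play_rows(
  plan=[
    {"wx":0,"wy":0,"wz":-0.01,"x":-1.7,"y":-2.5,"z":2,"claw":0.5},
    {"wx":0,"wy":0,"wz":0,"x":0,"y":0,"z":3,"claw":0.5},
    {"wx":0,"wy":0,"wz":0,"x":0,"y":0,"z":3.5,"claw":0.5},
    {"wx":0,"wy":0,"wz":0,"x":0,"y":0,"z":2,"claw":0.5},
    {"wx":0,"wy":0,"wz":0,"x":0,"y":0,"z":0,"claw":0.5},
  ],
)

```text
time_s: 12.8
ee_pos: [0.4994, -0.2119, 0.2681]
eef_rot: [3.14, 0.01, 2.839]
contact_force: [-0.3, 0.7, -0.3]
opening: 0.0474
```

```bash
python3 - <<'E'
from h import *
st();p=hook('a',.063,np.pi/2,.0);p[2]=.203;togo(p,YA-np.pi/2)
E
```

```text
12.8 [ 0.4994 -0.2119  0.2681] [3.1402 0.0096 2.8391] [-0.3402  0.7336 -0.306 ] 0.0474
shift cm [ 0.2079 -0.2455  6.5047] turn [ 0.0014  0.0096 -0.0083]
```

Request:
play_rows(
  plan=[
    {"wx":0,"wy":0.01,"wz":-0.008,"x":0.2,"y":-0.2,"z":3,"claw":0.5},
    {"wx":0,"wy":0,"wz":0,"x":0,"y":0,"z":2.3,"claw":0.5},
    {"wx":0,"wy":0,"wz":0,"x":0,"y":0,"z":1,"claw":0.4},
    {"wx":0,"wy":0,"wz":0,"x":0,"y":0,"z":0,"claw":0.3},
    {"wx":0,"wy":0,"wz":0,"x":0,"y":0,"z":0,"claw":0.25},
  ],
)

```text
time_s: 13.3
ee_pos: [0.5001, -0.2122, 0.209]
eef_rot: [3.141, 0.005, 2.844]
contact_force: [0.6, 0.1, 0.3]
opening: 0.0265
```

```bash
python3 - <<'E'
from h import *
st();p=hook('a',.063,np.pi/2,.0);p[2]=.203;togo(p,YA-np.pi/2)
im=camera('wrist');cv2.imwrite('pics/w4.png',im)
E
```

```text
13.3 [ 0.5001 -0.2122  0.209 ] [3.1405 0.0049 2.8435] [0.5926 0.0777 0.3236] 0.0265
shift cm [ 0.2325 -0.2298  0.6029] turn [ 0.0011  0.0049 -0.0038]
```

View pics/w4.png

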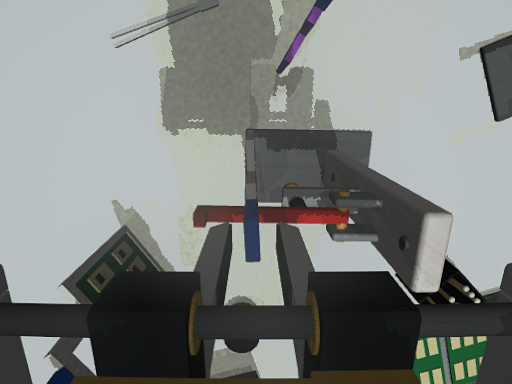

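The tab lies between the fingers at (252,240), roughly centred, so I'll close on it.

Request:
play_rows(
  plan=[
    {"wx":0,"wy":0.005,"wz":0,"x":0.25,"y":-0.22,"z":0.6,"claw":0.25},
    {"wx":0,"wy":0,"wz":0,"x":0,"y":0,"z":0,"claw":0.15},
    {"wx":0,"wy":0,"wz":0,"x":0,"y":0,"z":0,"claw":0.0},
    {"wx":0,"wy":0,"wz":0,"x":0,"y":0,"z":0,"claw":0.0},
    {"wx":0,"wy":0,"wz":0,"x":0,"y":0,"z":0,"claw":0.0},
  ],
  squeeze=20,
)

```text
time_s: 13.85
ee_pos: [0.498, -0.2143, 0.2053]
eef_rot: [3.141, 0.003, 2.843]
contact_force: [0.7, -0.2, -2.0]
opening: 0.0078
```

```bash
python3 - <<'E'
from h import *
st();p=hook('a',.063,np.pi/2,.0);p[2]=.203;togo(p,YA-np.pi/2)
E
```

```text
13.85 [ 0.498  -0.2143  0.2053] [3.1413 0.0033 2.8428] [ 0.676  -0.2324 -1.9674] 0.0078
shift cm [0.0873 0.0247 0.2344] turn [ 0.0003  0.0033 -0.0046]
```

Request:
play_rows(
  plan=[
    {"wx":0,"wy":0,"wz":0,"x":0,"y":0,"z":-0.4,"claw":0.0},
    {"wx":0,"wy":0,"wz":0,"x":0,"y":0,"z":-0.5,"claw":0.0},
    {"wx":0,"wy":0,"wz":0,"x":0,"y":0,"z":-0.4,"claw":0.0},
    {"wx":0,"wy":0,"wz":0,"x":0,"y":0,"z":-0.2,"claw":0.0},
    {"wx":0,"wy":0,"wz":0,"x":0,"y":0,"z":0,"claw":0.0},
  ],
)

```text
time_s: 14.35
ee_pos: [0.498, -0.2142, 0.222]
eef_rot: [3.141, 0.003, 2.843]
contact_force: [-0.5, -0.1, -1.3]
opening: 0.008
```

Request:
play_rows(
  plan=[
    {"wx":0,"wy":0,"wz":0,"x":0,"y":-1,"z":0,"claw":0.0},
    {"wx":0,"wy":0,"wz":0,"x":0,"y":-1.3,"z":0,"claw":0.0},
    {"wx":0,"wy":0,"wz":0,"x":0,"y":-1.3,"z":0,"claw":0.0},
    {"wx":0,"wy":0,"wz":0,"x":0,"y":-1.3,"z":0,"claw":0.0},
    {"wx":0,"wy":0,"wz":0,"x":0,"y":-1.3,"z":0,"claw":0.0},
  ],
)

```text
time_s: 14.85
ee_pos: [0.4781, -0.278, 0.2217]
eef_rot: [3.141, 0.003, 2.844]
contact_force: [-0.2, -0.5, -1.7]
opening: 0.0078
```

Request:
play_rows(
  plan=[
    {"wx":0,"wy":0,"wz":0,"x":0,"y":-1,"z":-2,"claw":0.0},
    {"wx":0,"wy":0,"wz":0,"x":0,"y":0,"z":-4,"claw":0.0},
    {"wx":0,"wy":0,"wz":0,"x":0,"y":0,"z":-5,"claw":0.0},
    {"wx":0,"wy":0,"wz":0,"x":0,"y":0,"z":-5,"claw":0.0},
    {"wx":0,"wy":0,"wz":0,"x":0,"y":0,"z":-4,"claw":0.0},
  ],
)

```text
time_s: 15.35
ee_pos: [0.4686, -0.2945, 0.422]
eef_rot: [3.139, -0.009, 2.837]
contact_force: [1.4, -0.9, -0.8]
opening: 0.0077
```

Request:
play_rows(
  plan=[
    {"wx":0,"wy":0,"wz":-0.07,"x":0,"y":2,"z":-1.5,"claw":0.0},
    {"wx":0,"wy":0,"wz":-0.07,"x":0,"y":3,"z":-1,"claw":0.0},
    {"wx":0,"wy":0,"wz":-0.07,"x":0,"y":3,"z":0,"claw":0.0},
    {"wx":0,"wy":0,"wz":-0.07,"x":0,"y":3,"z":0,"claw":0.0},
    {"wx":0,"wy":0,"wz":-0.07,"x":0,"y":3,"z":0,"claw":0.0},
  ],
)

```text
time_s: 15.85
ee_pos: [0.49, -0.1542, 0.451]
eef_rot: [3.138, -0.004, -3.083]
contact_force: [-0.4, -0.1, -2.0]
opening: 0.0082
```

```bash
python3 - <<'E'
from h import *
s=st();print(s['qpos']);p=hook('b',.145,np.pi/2);p[2]=.43;togo(p,YB-np.pi/2)
E
```

```text
15.85 [ 0.49   -0.1542  0.451 ] [ 3.1383 -0.0039 -3.0832] [-0.4179 -0.1237 -1.9516] 0.0082
[ 0.7138  0.0666 -0.5623  1.5541  0.0331  1.5357  1.7804]
shift cm [-0.9364 15.8487  2.1502] turn [ 0.0034 -0.0039 -0.0274]
```

Request:
play_rows(
  plan=[
    {"wx":0,"wy":0,"wz":-0.02,"x":-0.2,"y":3.2,"z":0,"claw":0.0},
    {"wx":0,"wy":0,"wz":-0.007,"x":-0.2,"y":3.5,"z":0,"claw":0.0},
    {"wx":0,"wy":0,"wz":0,"x":-0.2,"y":3.5,"z":0,"claw":0.0},
    {"wx":0,"wy":0,"wz":0,"x":-0.2,"y":3,"z":0.5,"claw":0.0},
    {"wx":0,"wy":0,"wz":0,"x":0,"y":1,"z":2,"claw":0.0},
  ],
)

```text
time_s: 16.35
ee_pos: [0.4811, 0.0069, 0.4231]
eef_rot: [3.138, -0.007, -3.026]
contact_force: [-0.2, -0.1, -1.5]
opening: 0.0081
```

Request:
play_rows(
  plan=[
    {"wx":0,"wy":0,"wz":0,"x":0,"y":0,"z":3,"claw":0.0},
    {"wx":0,"wy":0,"wz":0,"x":0,"y":0,"z":4,"claw":0.0},
    {"wx":0,"wy":0,"wz":0,"x":0,"y":0,"z":3,"claw":0.0},
    {"wx":0,"wy":0,"wz":0,"x":0,"y":0,"z":2,"claw":0.0},
    {"wx":0,"wy":0,"wz":0,"x":0,"y":0,"z":0,"claw":0.0},
  ],
)

```text
time_s: 16.85
ee_pos: [0.4723, 0.019, 0.2934]
eef_rot: [3.139, -0.014, -2.999]
contact_force: [-0.0, -0.7, -0.8]
opening: 0.0077
```

```bash
python3 - <<'E'
from h import *
s=st();th=1.556
p=hook('b',.145,th);p[2]=.280;togo(p,YB-np.pi/2)
ci=camera_info('wrist');im=camera('wrist');cv2.imwrite('pics/w5.png',im)
ct=camera_info('top');t=camera('top');cv2.imwrite('pics/t5.png',t)
print('tip',proj(ci,hook('b',.1,th,.014)),proj(ct,hook('b',.1,th,.014)))
cs=camera_info('scene');q=camera('scene');cv2.imwrite('pics/s5.png',q)
cv2.imwrite('pics/m5.png',np.hstack([cv2.resize(q[130:230,230:330],(400,400)),cv2.resize(im[100:260,180:340],(400,400))]))
for r in(.1,.06):print('scene',proj(cs,hook('b',r,th,.004)))
E
```

```text
16.85 [0.4723 0.019  0.2934] [ 3.139  -0.014  -2.9987] [-0.0207 -0.6752 -0.7776] 0.0077
shift cm [-1.5603 -1.6788  1.31  ] turn [ 0.0022 -0.014   0.0571]
tip [285.7974 213.7505] [228.1379 196.5976]
scene [268.659  182.2428]
scene [280.8204 181.3281]
```

View pics/m5.png

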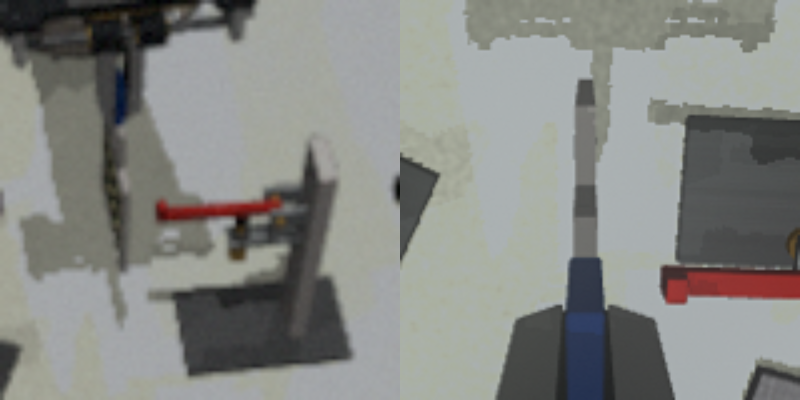

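B's hook is nearly level with its lip at wrist pixel (290,213), where the model predicts it. The carrier hangs free beside it. I'll correct the drift and lower it to entry height.

Request:
play_rows(
  plan=[
    {"wx":0,"wy":-0.01,"wz":0.03,"x":-0.8,"y":-0.5,"z":1,"claw":0.0},
    {"wx":0,"wy":0,"wz":0.03,"x":-0.8,"y":-0.5,"z":2,"claw":0.0},
    {"wx":0,"wy":0,"wz":0,"x":0,"y":0,"z":2,"claw":0.0},
    {"wx":0,"wy":0,"wz":0,"x":0,"y":0,"z":1,"claw":0.0},
    {"wx":0,"wy":0,"wz":0,"x":0,"y":0,"z":0,"claw":0.0},
  ],
)

```text
time_s: 17.5
ee_pos: [0.4962, 0.0118, 0.242]
eef_rot: [-3.141, 0.012, -3.061]
contact_force: [0.3, 0.3, -1.3]
opening: 0.0079
```

```bash
python3 - <<'E'
from h import *
s=st();th=1.556
p=hook('b',.135,th);p[2]=.2235;togo(p,YB-np.pi/2)
p=hook('b',.065,th);p[2]=.2235;togo(p,YB-np.pi/2)
E
```

```text
17.5 [0.4962 0.0118 0.242 ] [-3.1411  0.0118 -3.061 ] [ 0.2649  0.3271 -1.2878] 0.0079
shift cm [0.7078 0.3369 1.8465] turn [-0.0005  0.0118 -0.0052]
shift cm [0.7442 7.336  1.8429] turn [-0.0005  0.0118 -0.0052]
```

Request:
play_rows(
  plan=[
    {"wx":0,"wy":0.01,"wz":-0.005,"x":0.4,"y":0,"z":0.8,"claw":0.0},
    {"wx":0,"wy":0,"wz":0,"x":0.2,"y":0,"z":0.8,"claw":0.0},
    {"wx":0,"wy":0,"wz":0,"x":0,"y":0,"z":0.1,"claw":0.0},
    {"wx":0,"wy":0,"wz":0,"x":0,"y":0,"z":0,"claw":0.0},
    {"wx":0,"wy":0,"wz":0,"x":0,"y":0,"z":0,"claw":0.0},
  ],
)

```text
time_s: 18.0
ee_pos: [0.491, 0.0116, 0.2266]
eef_rot: [-3.14, 0.004, -3.055]
contact_force: [0.6, -0.7, -1.4]
opening: 0.0081
```

```bash
python3 - <<'E'
from h import *
s=st();th=1.556
p=hook('b',.065,th);p[2]=.2235;togo(p,YB-np.pi/2)
ci=camera_info('wrist');im=camera('wrist');cv2.imwrite('pics/w6.png',im)
cv2.imwrite('pics/m6.png',cv2.resize(im[100:260,180:380],(800,640))[:600])
E
```

```text
18.0 [0.491  0.0116 0.2266] [-3.1402  0.0043 -3.0549] [ 0.5751 -0.7061 -1.424 ] 0.0081
shift cm [0.1552 7.3169 0.3026] turn [-0.0014  0.0043  0.0008]
```

View pics/m6.png

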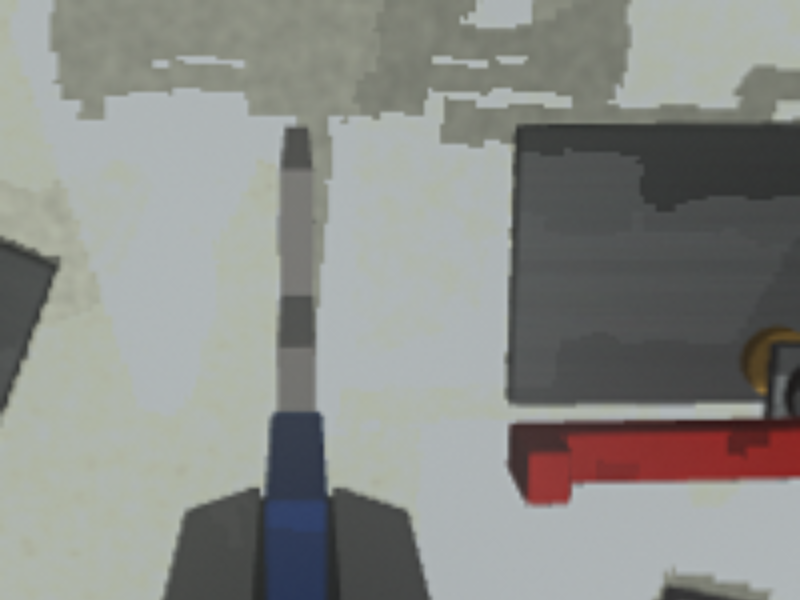

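Request:
play_rows(
  plan=[
    {"wx":0,"wy":0,"wz":0,"x":0.1,"y":0,"z":0.25,"claw":0.0},
    {"wx":0,"wy":0,"wz":0,"x":0,"y":0.8,"z":0.05,"claw":0.0},
    {"wx":0,"wy":0,"wz":0,"x":0,"y":0.9,"z":0,"claw":0.0},
    {"wx":0,"wy":0,"wz":0,"x":0,"y":0.9,"z":0,"claw":0.0},
    {"wx":0,"wy":0,"wz":0,"x":0,"y":0.5,"z":0,"claw":0.0},
  ],
)

```text
time_s: 18.55
ee_pos: [0.4873, 0.0449, 0.2239]
eef_rot: [-3.14, 0.005, -3.056]
contact_force: [-0.6, 1.1, -1.3]
opening: 0.0078
```

```bash
python3 - <<'E'
from h import *
s=st();th=1.556
p=hook('b',.065,th);p[2]=.223;togo(p,YB-np.pi/2)
E
```

```text
18.55 [0.4873 0.0449 0.2239] [-3.1401  0.0053 -3.0556] [-0.6354  1.11   -1.2507] 0.0078
shift cm [0.0801 3.9668 0.0814] turn [-0.0015  0.0053  0.0002]
```

Request:
play_rows(
  plan=[
    {"wx":0,"wy":0.005,"wz":0,"x":0.05,"y":0.6,"z":0,"claw":0.0},
    {"wx":0,"wy":0,"wz":0,"x":0,"y":1,"z":0,"claw":0.0},
    {"wx":0,"wy":0,"wz":0,"x":0,"y":1,"z":0,"claw":0.0},
    {"wx":0,"wy":0,"wz":0,"x":0,"y":0.7,"z":0,"claw":0.0},
    {"wx":0,"wy":0,"wz":0,"x":0,"y":0,"z":0,"claw":0.0},
  ],
)

```text
time_s: 19.05
ee_pos: [0.4837, 0.0823, 0.224]
eef_rot: [-3.14, 0.0, -3.053]
contact_force: [0.4, 0.1, -1.5]
opening: 0.0077
```

```bash
python3 - <<'E'
from h import *
s=st();th=1.556
p=hook('b',.065,th);p[2]=.2055;togo(p,YB-np.pi/2)
im=camera('wrist');q=camera('scene')
cv2.imwrite('pics/m7.png',np.hstack([cv2.resize(q[130:230,230:330],(400,400),interpolation=cv2.INTER_CUBIC),cv2.resize(im[100:260,180:340],(400,400))]))
E
```

```text
19.05 [0.4837 0.0823 0.224 ] [-3.1404  0.0004 -3.0533] [ 0.4333  0.0888 -1.4965] 0.0077
shift cm [0.0378 0.2054 1.8547] turn [-0.0012  0.0004  0.0024]
```

View pics/m7.png

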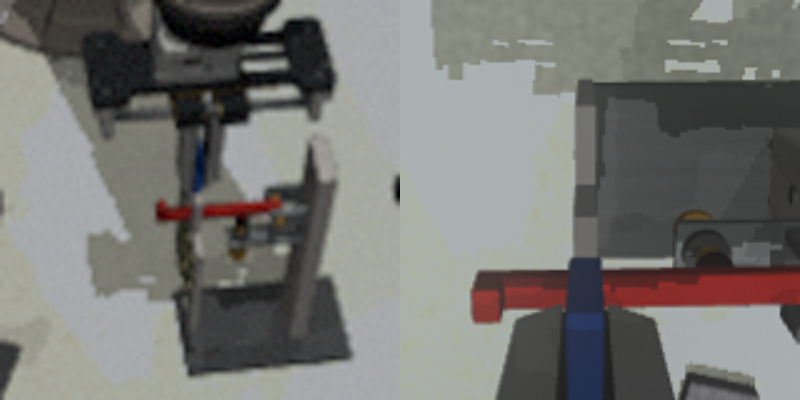

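The hook passes through the eye, with the lip at (485,300) outside the carrier. I'll lower it slowly.

Request:
play_rows(
  plan=[
    {"wx":0,"wy":0,"wz":0,"x":0,"y":0,"z":0.4,"claw":0.0},
    {"wx":0,"wy":0,"wz":0,"x":0,"y":0,"z":0.5,"claw":0.0},
    {"wx":0,"wy":0,"wz":0,"x":0,"y":0,"z":0.4,"claw":0.0},
    {"wx":0,"wy":0,"wz":0,"x":0,"y":0,"z":0.1,"claw":0.0},
    {"wx":0,"wy":0,"wz":0,"x":0,"y":0,"z":0.1,"claw":0.0},
  ],
)

```text
time_s: 19.65
ee_pos: [0.484, 0.0796, 0.2074]
eef_rot: [-3.14, 0.0, -3.057]
contact_force: [0.0, 1.2, 3.5]
opening: 0.0084
```

Request:
play_rows(
  plan=[
    {"wx":0,"wy":0,"wz":0,"x":0,"y":0,"z":0.05,"claw":0.0},
    {"wx":0,"wy":0,"wz":0,"x":0,"y":0,"z":0.05,"claw":0.0},
    {"wx":0,"wy":0,"wz":0,"x":0,"y":0,"z":0.05,"claw":0.0},
    {"wx":0,"wy":0,"wz":0,"x":0,"y":0,"z":0.05,"claw":0.0},
    {"wx":0,"wy":0,"wz":0,"x":0,"y":0,"z":0.0,"claw":0.0},
  ],
)

```text
time_s: 20.15
ee_pos: [0.4842, 0.0796, 0.2068]
eef_rot: [-3.139, 0.0, -3.057]
contact_force: [-0.6, 0.4, -0.5]
opening: 0.0078
```

Request:
play_rows(
  plan=[
    {"wx":0,"wy":0,"wz":0,"x":0,"y":0,"z":0.04,"claw":0.0},
    {"wx":0,"wy":0,"wz":0,"x":0,"y":0,"z":0,"claw":0.12},
    {"wx":0,"wy":0,"wz":0,"x":0,"y":0,"z":0,"claw":0.2},
    {"wx":0,"wy":0,"wz":0,"x":0,"y":0,"z":0,"claw":0.3},
    {"wx":0,"wy":0,"wz":0,"x":0,"y":0,"z":0,"claw":0.4},
  ],
)

```text
time_s: 20.65
ee_pos: [0.4844, 0.0796, 0.2066]
eef_rot: [-3.139, 0.001, -3.057]
contact_force: [0.1, 0.2, 0.5]
opening: 0.0314
```

Request:
play_rows(
  plan=[
    {"wx":0,"wy":0,"wz":0,"x":0,"y":0,"z":0,"claw":0.4},
    {"wx":0,"wy":0,"wz":0,"x":0,"y":0,"z":-1,"claw":0.4},
    {"wx":0,"wy":0,"wz":0,"x":0,"y":0,"z":-2,"claw":0.4},
    {"wx":0,"wy":0,"wz":0,"x":0,"y":0,"z":-3,"claw":0.4},
    {"wx":0,"wy":0,"wz":0,"x":0,"y":0,"z":-4,"claw":0.4},
  ],
)

```text
time_s: 21.15
ee_pos: [0.4818, 0.0795, 0.3071]
eef_rot: [-3.14, -0.007, -3.056]
contact_force: [0.1, -0.6, -0.1]
opening: 0.0376
```

Request:
play_rows(
  plan=[
    {"wx":0,"wy":0,"wz":0,"x":0,"y":0,"z":-4,"claw":0.4},
    {"wx":0,"wy":0,"wz":0.1,"x":0,"y":-3,"z":-3,"claw":0.4},
    {"wx":0,"wy":0,"wz":0.145,"x":0,"y":-4,"z":0,"claw":0.4},
    {"wx":0,"wy":0,"wz":0.145,"x":0,"y":-4,"z":0,"claw":0.4},
    {"wx":0,"wy":0,"wz":0.145,"x":0,"y":-4,"z":0,"claw":0.4},
  ],
)

```text
time_s: 21.65
ee_pos: [0.4672, -0.0654, 0.3905]
eef_rot: [3.14, 0.005, 2.688]
contact_force: [0.8, -1.0, 0.5]
opening: 0.0374
```

```bash
python3 - <<'E'
from h import *
s=st();t=camera('top');q=camera('scene')
cv2.imwrite('pics/m8.png',np.hstack([cv2.resize(q[130:230,230:330],(400,400),interpolation=cv2.INTER_CUBIC),cv2.resize(t[155:255,150:250],(400,400),interpolation=cv2.INTER_CUBIC)]))
p=hook('a',.09,np.pi/2);p[2]=.34;togo(p,YA+np.pi)
E
```

```text
21.65 [ 0.4672 -0.0654  0.3905] [3.1399 0.0051 2.6883] [ 0.7896 -0.9748  0.4876] 0.0374
shift cm [ -9.6466 -14.2314   5.0573] turn [0.0033 0.0038 1.4048]
```

View pics/m8.png

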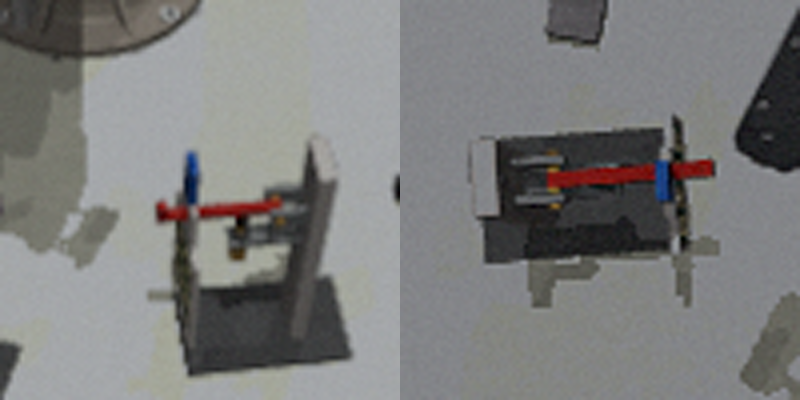

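The carrier hangs on B's hook behind the lip, with the lip at (160,210) in the left crop, and looks plumb within 1 px. Next is hook A.

Request:
play_rows(
  plan=[
    {"wx":0,"wy":0,"wz":0.145,"x":-1.1,"y":-2.1,"z":0,"claw":0.4},
    {"wx":0,"wy":0,"wz":0.145,"x":-1.4,"y":-2.0,"z":0,"claw":0.4},
    {"wx":0,"wy":0,"wz":0.145,"x":-1.6,"y":-1.7,"z":0,"claw":0.4},
    {"wx":0,"wy":0,"wz":0.145,"x":-1.8,"y":-1.4,"z":0,"claw":0.4},
    {"wx":0,"wy":0,"wz":0.145,"x":-2,"y":-1,"z":0,"claw":0.4},
  ],
)

```text
time_s: 22.25
ee_pos: [0.4687, -0.1855, 0.3949]
eef_rot: [3.135, 0.006, 1.948]
contact_force: [0.3, 0.8, 0.6]
opening: 0.0377
```

Request:
play_rows(
  plan=[
    {"wx":0,"wy":0,"wz":0.145,"x":-2,"y":-0.8,"z":1,"claw":0.4},
    {"wx":0,"wy":0,"wz":0.145,"x":-2,"y":-0.4,"z":1,"claw":0.4},
    {"wx":0,"wy":0,"wz":0.145,"x":-1,"y":0,"z":1,"claw":0.4},
    {"wx":0,"wy":0,"wz":0.1,"x":0,"y":0,"z":0,"claw":0.4},
    {"wx":0,"wy":0,"wz":0,"x":0,"y":0,"z":0,"claw":0.4},
  ],
)

```text
time_s: 22.75
ee_pos: [0.4708, -0.2405, 0.3671]
eef_rot: [3.13, 0.0, 1.388]
contact_force: [-0.0, 0.2, 0.9]
opening: 0.0375
```

```bash
python3 - <<'E'
from h import *
s=st();p=hook('a',.080,np.pi/2);p[2]=.164;togo(p,YA+np.pi)
E
```

```text
22.75 [ 0.4708 -0.2405  0.3671] [3.1304 0.     1.3884] [-0.0372  0.2301  0.8838] 0.0375
shift cm [ 1.4192  1.6984 20.3316] turn [ 0.0112 -0.0006  0.1118]
```

Request:
play_rows(
  plan=[
    {"wx":0.01,"wy":0,"wz":0.11,"x":1.2,"y":1.6,"z":2,"claw":0.4},
    {"wx":0,"wy":0,"wz":0,"x":0,"y":0,"z":4,"claw":0.4},
    {"wx":0,"wy":0,"wz":0,"x":0,"y":0,"z":4,"claw":0.4},
    {"wx":0,"wy":0,"wz":0,"x":0,"y":0,"z":2,"claw":0.4},
    {"wx":0,"wy":0,"wz":0,"x":0,"y":0,"z":0,"claw":0.4},
  ],
)

```text
time_s: 23.25
ee_pos: [0.4922, -0.2289, 0.2478]
eef_rot: [3.135, -0.001, 1.297]
contact_force: [-0.0, 0.6, 1.3]
opening: 0.0377
```

```bash
python3 - <<'E'
from h import *
s=st();p=hook('a',.080,np.pi/2);p[2]=.164;togo(p,YA+np.pi)
E
```

```text
23.25 [ 0.4922 -0.2289  0.2478] [ 3.1346 -0.001   1.2967] [-0.0319  0.6217  1.2563] 0.0377
shift cm [-0.1113 -0.0136  8.3827] turn [ 0.0069 -0.0011  0.0201]
```

Request:
play_rows(
  plan=[
    {"wx":0.007,"wy":0,"wz":0.015,"x":-0.1,"y":0,"z":2.5,"claw":0.4},
    {"wx":0,"wy":0,"wz":0,"x":0,"y":0,"z":3,"claw":0.4},
    {"wx":0,"wy":0,"wz":0,"x":0,"y":0,"z":2.2,"claw":0.4},
    {"wx":0,"wy":0,"wz":0,"x":0,"y":0,"z":0.3,"claw":0.3},
    {"wx":0,"wy":0,"wz":0,"x":0,"y":0,"z":0,"claw":0.1},
  ],
  squeeze=12,
)

```text
time_s: 23.75
ee_pos: [0.4967, -0.2296, 0.1738]
eef_rot: [3.133, -0.001, 1.295]
contact_force: [-0.1, -0.2, -0.1]
opening: 0.0254
```

Request:
play_rows(
  plan=[
    {"wx":0,"wy":0,"wz":0,"x":0,"y":0,"z":0,"claw":0.0},
    {"wx":0,"wy":0,"wz":0,"x":0,"y":0,"z":0,"claw":0.0},
    {"wx":0,"wy":0,"wz":0,"x":0,"y":0,"z":0,"claw":0.0},
    {"wx":0,"wy":0,"wz":0,"x":0,"y":0,"z":0,"claw":0.0},
    {"wx":0,"wy":0,"wz":0,"x":0,"y":0,"z":0,"claw":0.0},
  ],
)

```text
time_s: 24.25
ee_pos: [0.4909, -0.2279, 0.1774]
eef_rot: [-3.138, 0.0, 1.298]
contact_force: [-3.2, 1.4, -4.7]
opening: 0.0099
```

```bash
python3 -c "
from h import *
ht('a')"
```

```text
24.25 [ 0.4909 -0.2279  0.1774] [-3.1384  0.0004  1.2975] [-3.2379  1.373  -4.7136] 0.0099
r,th 0.08005300215946758 1.3640859982601787 lateral mm -1.8987110743220443
```

Request:
play_rows(
  plan=[
    {"wx":0,"wy":0,"wz":0,"x":0,"y":0,"z":0,"claw":0.3},
    {"wx":0,"wy":0,"wz":0.01,"x":0,"y":0.1,"z":0.8,"claw":0.3},
    {"wx":0,"wy":0,"wz":0.01,"x":0,"y":0,"z":0.8,"claw":0.3},
    {"wx":0,"wy":0,"wz":0,"x":0,"y":0,"z":0.3,"claw":0.0},
    {"wx":0,"wy":0,"wz":0,"x":0,"y":0,"z":0.2,"claw":0.0},
  ],
)

```text
time_s: 24.75
ee_pos: [0.4941, -0.2291, 0.157]
eef_rot: [3.14, 0.001, 1.276]
contact_force: [-16.1, 4.6, 3.8]
opening: 0.0158
```

Request:
play_rows(
  plan=[
    {"wx":0,"wy":0,"wz":0,"x":0,"y":0,"z":0,"claw":0.0},
    {"wx":0,"wy":0,"wz":0,"x":0,"y":0,"z":0,"claw":0.0},
    {"wx":0,"wy":0,"wz":0,"x":0,"y":0,"z":0,"claw":0.0},
    {"wx":0,"wy":0,"wz":0,"x":0,"y":0,"z":0,"claw":0.0},
    {"wx":0,"wy":0,"wz":0,"x":0,"y":0,"z":0,"claw":0.0},
  ],
)

```text
time_s: 25.25
ee_pos: [0.4907, -0.2281, 0.155]
eef_rot: [-3.136, 0.001, 1.276]
contact_force: [-1.5, 0.2, 1.8]
opening: 0.0098
```

```bash
python3 -c "
from h import *
ht('a')"
```

```text
25.25 [ 0.4907 -0.2281  0.155 ] [-3.1355  0.0011  1.2757] [-1.5262  0.1665  1.7987] 0.0098
r,th 0.07887899174621792 1.6469977457417382 lateral mm -2.021278871895056
```

Request:
play_rows(
  plan=[
    {"wx":0,"wy":0,"wz":0,"x":0.1,"y":0,"z":-1.2,"claw":0.0},
    {"wx":0,"wy":0,"wz":0,"x":0.25,"y":0,"z":-1.2,"claw":0.0},
    {"wx":0,"wy":0,"wz":0,"x":0.45,"y":0,"z":-1.1,"claw":0.0},
    {"wx":0,"wy":0,"wz":0,"x":0.6,"y":0,"z":-1.0,"claw":0.0},
    {"wx":0,"wy":0,"wz":0,"x":0.3,"y":0,"z":-0.4,"claw":0.0},
  ],
)

```text
time_s: 25.75
ee_pos: [0.4963, -0.2106, 0.2071]
eef_rot: [-3.135, 0.001, 1.276]
contact_force: [2.7, 0.3, -7.9]
opening: 0.0101
```

```bash
python3 -c "
from h import *
ht('a')"
```

```text
25.75 [ 0.4963 -0.2106  0.2071] [-3.1352  0.0005  1.2757] [ 2.7112  0.2535 -7.9193] 0.0101
r,th 0.07586713522686785 0.9174183478645389 lateral mm -1.7447859658802785
```

Request:
play_rows(
  plan=[
    {"wx":0,"wy":0,"wz":0,"x":0.8,"y":0,"z":-0.8,"claw":0.0},
    {"wx":0,"wy":0,"wz":0,"x":0.9,"y":0,"z":-0.7,"claw":0.0},
    {"wx":0,"wy":0,"wz":0,"x":1.0,"y":0,"z":-0.55,"claw":0.0},
    {"wx":0,"wy":0,"wz":0,"x":1.1,"y":0,"z":-0.4,"claw":0.0},
    {"wx":0,"wy":0,"wz":0,"x":0.5,"y":0,"z":-0.1,"claw":0.0},
  ],
)

```text
time_s: 26.25
ee_pos: [0.5105, -0.1673, 0.2356]
eef_rot: [-3.138, 0.003, 1.275]
contact_force: [1.0, -4.7, -3.5]
opening: 0.01
```

```bash
python3 -c "
from h import *
ht('a')"
```

```text
26.25 [ 0.5105 -0.1673  0.2356] [-3.1378  0.0026  1.2751] [ 0.9997 -4.7319 -3.5417] 0.01
r,th 0.07605572560092763 0.19374247373740155 lateral mm -0.7667122773651772
```

Request:
play_rows(
  plan=[
    {"wx":0,"wy":0,"wz":0,"x":0.6,"y":0,"z":-0.05,"claw":0.0},
    {"wx":0,"wy":0,"wz":0,"x":0.3,"y":0,"z":0,"claw":0.0},
    {"wx":0,"wy":0,"wz":0,"x":0.2,"y":0,"z":0,"claw":0.0},
    {"wx":0,"wy":0,"wz":0,"x":0.2,"y":0,"z":0,"claw":0.0},
    {"wx":0,"wy":0,"wz":0,"x":0.1,"y":0,"z":0,"claw":0.0},
  ],
)

```text
time_s: 26.75
ee_pos: [0.5145, -0.1547, 0.2372]
eef_rot: [-3.138, 0.007, 1.275]
contact_force: [0.9, -6.7, -2.6]
opening: 0.0101
```

```bash
python3 -c "
from h import *
ht('a')"
```

```text
26.75 [ 0.5145 -0.1547  0.2372] [-3.1385  0.0069  1.2747] [ 0.9472 -6.6982 -2.631 ] 0.0101
r,th 0.07623837460557918 0.01804212471153803 lateral mm -0.55971995233646
```

Request:
play_rows(
  plan=[
    {"wx":0,"wy":0,"wz":0,"x":0.15,"y":0,"z":0,"claw":0.0},
    {"wx":0,"wy":0,"wz":0,"x":0.15,"y":0,"z":0,"claw":0.0},
    {"wx":0,"wy":0,"wz":0,"x":0.15,"y":0,"z":0,"claw":0.0},
    {"wx":0,"wy":0,"wz":0,"x":0.15,"y":0,"z":0,"claw":0.0},
    {"wx":0,"wy":0,"wz":0,"x":0.15,"y":0,"z":0,"claw":0.0},
  ],
)

```text
time_s: 27.25
ee_pos: [0.516, -0.1501, 0.2374]
eef_rot: [-3.138, 0.011, 1.272]
contact_force: [1.4, -6.1, -2.5]
opening: 0.0099
```

```bash
python3 -c "
from h import *
ht('a')"
```

```text
27.25 [ 0.516  -0.1501  0.2374] [-3.138   0.0112  1.2722] [ 1.3783 -6.1356 -2.4633] 0.0099
r,th 0.07653100509472323 -0.04673618708387011 lateral mm -0.48201378852855176
```

Still moving at steady friction, so I'll keep pushing until the force rises.

Request:
play_rows(
  plan=[
    {"wx":0,"wy":0,"wz":0,"x":0.15,"y":0,"z":0,"claw":0.0},
    {"wx":0,"wy":0,"wz":0,"x":0.15,"y":0,"z":0,"claw":0.0},
    {"wx":0,"wy":0,"wz":0,"x":0.15,"y":0,"z":0,"claw":0.0},
    {"wx":0,"wy":0,"wz":0,"x":0.15,"y":0,"z":0,"claw":0.0},
    {"wx":0,"wy":0,"wz":0,"x":0.15,"y":0,"z":0,"claw":0.0},
  ],
)

```text
time_s: 27.75
ee_pos: [0.5178, -0.144, 0.2373]
eef_rot: [-3.137, 0.013, 1.271]
contact_force: [2.2, -4.5, -4.3]
opening: 0.0097
```

```bash
python3 -c "
from h import *
ht('a')"
```

```text
27.75 [ 0.5178 -0.144   0.2373] [-3.1373  0.0133  1.2706] [ 2.2274 -4.4963 -4.2692] 0.0097
r,th 0.07698639185876022 -0.13029557659100324 lateral mm -0.4648124080946389
```

The constant ~6 N suggests the pads are slipping on the arm at its limit. I'll release, then push it home from outside with closed fingers.

Request:
play_rows(
  plan=[
    {"wx":0,"wy":0,"wz":0,"x":0,"y":0,"z":0,"claw":0.4},
    {"wx":0,"wy":0,"wz":0,"x":-0.3,"y":0,"z":0,"claw":0.4},
    {"wx":0,"wy":0,"wz":0,"x":-0.3,"y":0,"z":0,"claw":0.4},
    {"wx":0,"wy":0,"wz":0,"x":-2,"y":0,"z":0,"claw":0.4},
    {"wx":0,"wy":0,"wz":0,"x":-3,"y":0,"z":0,"claw":0.4},
  ],
)

```text
time_s: 28.25
ee_pos: [0.502, -0.1934, 0.2386]
eef_rot: [-3.137, 0.01, 1.278]
contact_force: [-0.0, 0.1, -0.2]
opening: 0.0374
```

Request:
play_rows(
  plan=[
    {"wx":0,"wy":0,"wz":0,"x":0,"y":0,"z":0,"claw":0.0},
    {"wx":0,"wy":0,"wz":0,"x":0,"y":0,"z":0,"claw":0.0},
    {"wx":0,"wy":0,"wz":0,"x":0,"y":0,"z":0,"claw":0.0},
    {"wx":0,"wy":0,"wz":0,"x":0,"y":0,"z":0,"claw":0.0},
    {"wx":0,"wy":0,"wz":0,"x":0,"y":0,"z":0,"claw":0.0},
  ],
)

```text
time_s: 28.75
ee_pos: [0.501, -0.1956, 0.2387]
eef_rot: [-3.136, 0.011, 1.275]
contact_force: [0.4, 0.4, -0.1]
opening: 0.0019
```

```bash
python3 - <<'E'
from h import *
st();d=np.array([np.cos(YA),np.sin(YA)]);p=OA+.042*d;togo([*p,.245],YA+np.pi)
E
```

```text
28.75 [ 0.501  -0.1956  0.2387] [-3.1361  0.0106  1.2751] [ 0.3962  0.3918 -0.1198] 0.0019
shift cm [ 2.6463  0.1651 -0.661 ] turn [-0.0055  0.0106 -0.0015]
```

Request:
play_rows(
  plan=[
    {"wx":0,"wy":0,"wz":0,"x":1.3,"y":0.15,"z":-0.5,"claw":0.0},
    {"wx":0,"wy":0,"wz":0,"x":1,"y":0,"z":0,"claw":0.0},
    {"wx":0,"wy":0,"wz":0,"x":0.3,"y":0,"z":0,"claw":0.0},
    {"wx":0,"wy":0,"wz":0,"x":0.15,"y":0,"z":0,"claw":0.0},
    {"wx":0,"wy":0,"wz":0,"x":0.15,"y":0,"z":0,"claw":0.0},
  ],
)

```text
time_s: 29.25
ee_pos: [0.5116, -0.1664, 0.244]
eef_rot: [-3.136, 0.013, 1.276]
contact_force: [-5.1, -14.3, 3.4]
opening: 0.0005
```

Request:
play_rows(
  plan=[
    {"wx":0,"wy":0,"wz":0,"x":0.12,"y":0,"z":0,"claw":0.0},
    {"wx":0,"wy":0,"wz":0,"x":0.12,"y":0,"z":0,"claw":0.0},
    {"wx":0,"wy":0,"wz":0,"x":0.12,"y":0,"z":0,"claw":0.0},
    {"wx":0,"wy":0,"wz":0,"x":0.1,"y":0,"z":0,"claw":0.0},
    {"wx":0,"wy":0,"wz":0,"x":0.1,"y":0,"z":0,"claw":0.0},
  ],
)

```text
time_s: 29.75
ee_pos: [0.5114, -0.1669, 0.2441]
eef_rot: [-3.136, 0.021, 1.271]
contact_force: [-2.7, -6.0, 1.4]
opening: 0.0007
```

```bash
python3 - <<'E'
from h import *
s=st();d=np.array([np.cos(YA),np.sin(YA)]);print('f',(s['ee_pos'][:2]-OA)@d)
E
```

```text
29.75 [ 0.5114 -0.1669  0.2441] [-3.136   0.0209  1.2708] [-2.6843 -6.0494  1.4468] 0.0007
f 0.03807568114216795
```

The arm doesn't move under 15 N, so it is home against its limit. I'll retreat and check.

Request:
play_rows(
  plan=[
    {"wx":0,"wy":0,"wz":0,"x":-1,"y":0,"z":0,"claw":0.0},
    {"wx":0,"wy":0,"wz":0,"x":-3,"y":0,"z":-1,"claw":0.0},
    {"wx":0,"wy":0,"wz":0,"x":-4,"y":0,"z":-3,"claw":0.0},
    {"wx":0,"wy":0,"wz":0,"x":-4,"y":0,"z":-4,"claw":0.2},
    {"wx":0,"wy":0,"wz":0,"x":-4,"y":0,"z":-3,"claw":0.2},
  ],
)

```text
time_s: 30.25
ee_pos: [0.4652, -0.3134, 0.3522]
eef_rot: [-3.13, 0.017, 1.281]
contact_force: [1.1, -1.3, -0.3]
opening: 0.0133
```

Request:
play_rows(
  plan=[
    {"wx":0,"wy":0,"wz":0,"x":-3,"y":0,"z":-1,"claw":0.2},
    {"wx":0,"wy":0,"wz":0,"x":0,"y":0,"z":0,"claw":0.2},
    {"wx":0,"wy":0,"wz":0,"x":0,"y":0,"z":0,"claw":0.2},
    {"wx":0,"wy":0,"wz":0,"x":0,"y":0,"z":0,"claw":0.2},
    {"wx":0,"wy":0,"wz":0,"x":0,"y":0,"z":0,"claw":0.2},
  ],
)

```text
time_s: 30.75
ee_pos: [0.4542, -0.349, 0.3661]
eef_rot: [-3.134, 0.019, 1.274]
contact_force: [-1.0, 0.3, 0.3]
opening: 0.019
```

```bash
python3 - <<'E'
from h import *
st();t=camera('top');q=camera('scene');cv2.imwrite('pics/t9.png',t);cv2.imwrite('pics/s9.png',q)
cv2.imwrite('pics/m9.png',np.hstack([cv2.resize(q[120:240,165:335],(800,565),interpolation=cv2.INTER_CUBIC)]))
cs,ct=camera_info('scene'),camera_info('top')
h=cv2.cvtColor(q,cv2.COLOR_BGR2HSV);k=cv2.inRange(h,(0,120,50),(8,255,255))|cv2.inRange(h,(172,120,50),(180,255,255))
print('A seen',cv2.boundingRect(cv2.findNonZero(k[130:220,180:240])),'+180,130')
for th in(0,.1,.2):print(th,proj(cs,hook('a',.1,th,.0)),proj(cs,hook('a',.1,th,.014)),proj(cs,hook('a',0,th)))
# unmoved things: compare top images
a=cv2.imread('pics/top0.png')
df=cv2.absdiff(a,t).max(2);print('bench change', {n:int((df[y-10:y+10,x-10:x+10]>60).sum()) for n,(x,y) in dict(swab=(261,125),brush=(196,140),solv=(117,161),flux=(347,132),cap=(136,254),tw=(335,263),purple=(291,243),big=(385,170)).items()})
E
```

```text
30.75 [ 0.4542 -0.349   0.3661] [-3.1339  0.0189  1.2743] [-1.0264  0.325   0.2892] 0.019
A seen (21, 42, 6, 20) +180,130
0 [202.6896 171.8499] [207.0862 172.8255] [205.8052 191.5762]
0.1 [199.5845 171.2626] [203.8979 171.935 ] [205.8052 191.5762]
0.2 [196.56   170.8941] [200.7388 171.2569] [205.8052 191.5762]
bench change {'swab': 0, 'brush': 0, 'solv': 0, 'flux': 0, 'cap': 0, 'tw': 0, 'purple': 0, 'big': 0}
```

View pics/m9.png

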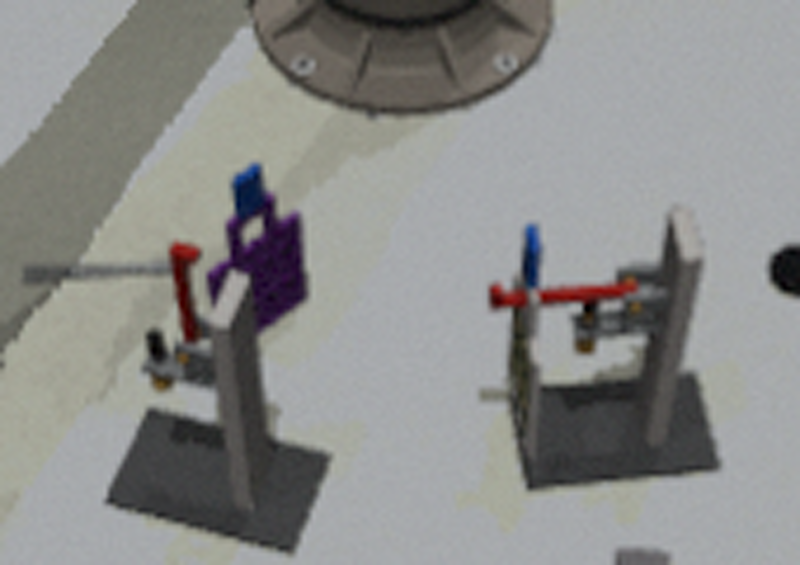

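Hook A is upright at (185,290), and its red mask spans columns 201–207, which matches the θ = 0 prediction. The carrier hangs plumb on B behind the lip at (497,297). Handing in.

```bash
python3 -c "
from h import *
print(order.sign_off())"
```

```text
the job is handed in; nothing more can be done
None
```

I finished all three steps and handed the job in at about 31 s of the 72 s; no verdict was reported.

- **Spare hook:** I folded it down by pinching and following the arc, then pressed it onto its pad. The pad met it at about 1.55 rad, and the push peaked at about 12 N roughly 70 mm from the hinge.
- **Carrier:** I lifted it off the other hook by its tab and hung it on the spare hook by its eye without setting it down. The landing touched at about 3.5 N. In the last pictures it hangs behind the lip, and plumb to within about 1 pixel.
- **Emptied hook:** I folded it up and pushed it home. The pinching pads slipped on the arm near the end, so I finished with closed fingers from outside. It did not move under about 15 N, and the last picture shows it upright.
- **Everything else:** None of the other loose items shows any change between the first and last top pictures.

**Disagreements:**
- My first grasp on the emptied hook was too shallow, so I redid it. A side force of about 16 N showed while the fingers closed the second time.
- The contact point for the final push was 2 mm from where I expected it, within the calibration error.

I viewed 10 pictures.

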